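Dry clamping stack on a ukulele body

TASK

Set up the dry glue-up on the ukulele body: centre the trim ring on the soundhole and drop the wooden plug through it into the hole so that its flange sits flat on the ring; lay the bridge in its pencilled frame, squarely, then the cork-soled pressing block centred along the top of it (cork down), and then the brass weight upright on the middle of the block. Set everything down gently, leave the amber glue jar standing where it is, and let go of everything.

Things in the scene. Friction and masses are not known exactly. Their poses are not given: they have to be found in the camera images.
- ukulele: Fixed ukulele body without neck lying on its back, figure-eight outline 250 mm long (its x) and 176 mm across the wide end (its y), flat pale top 55 mm above the bench. Origin: centre of its underside, on the bench. +x points to the narrow end with the soundhole, -x to the wide end with the bridge frame, z up. It may lie at any yaw, on the left or right half of the bench.
- soundhole (a point): Centre of the round soundhole (50 mm diameter, open down 50 mm) at the level of the top face; 50 mm along the ukulele's +x from its origin. Axes as the ukulele's.
- bridge_place (a point): Centre of the thin dark pencilled rectangle that frames the bridge's place, at the level of the top face; 55 mm along the ukulele's -x from its origin. Axes as the ukulele's: the rectangle is about 32 mm along x and 100 mm along y.
- bridge: Loose dark wood ukulele bridge, lying flat: 28 mm (its x) by 96 mm (its y); the middle 60 mm is 10 mm high with a flat top, the last 18 mm at each end 6 mm high. 35 g nominal. Origin: centre of its underside, z up. Either end may go either way round.
- caul: Loose pale plywood pressing block, a plain bar 32 mm (its x) by 84 mm (its y) by 20 mm high, with a 4 mm brown cork sole underneath. 60 g nominal. Origin: centre of its underside, z up. Either end may go either way round.
- weight: Loose brass weight standing upright: round, 44 mm diameter and 30 mm high, with a round knob of 20 mm diameter on top (narrower neck, knob from 42 to 58 mm height). 420 g nominal. Origin: centre of its underside, z up.
- trim_ring: Loose dark wood ring lying flat: 66 mm outside diameter, 48 mm bore, 8 mm high, so the wall is 9 mm thick and can be pinched. 20 g nominal. Origin: centre of its underside, z up.
- plug: Loose pale wood turned plug standing on its spigot: spigot 36 mm diameter and 18 mm long at the bottom, flange 56 mm diameter from 18 to 28 mm height, round knob of 24 mm diameter above it (knob from 42 to 54 mm height, neck 20 mm). 70 g nominal. Origin: centre of the spigot's underside, z up. The spigot passes through the ring's bore and into the soundhole.
- jar: Loose amber glue jar with black cap, 48 mm diameter, 55 mm high, standing among the parts; not to be disturbed. Origin: centre of its underside, z up.
There are look-alikes about, which are no part of the job. What is meant by the bridge is not pink, purple or turquoise, and is the larger of those in its own colour.

How it is judged:
By the outcome, as a careful person would: the job done as asked, in the order asked, and still so for the second after the job is handed in, with the robot touching nothing.
It also fails if it takes over 125 s, if anything falls off the work surface, if the arm or the gripper's body presses on something with over 40 N, if the wrist force passes 120 N, or if a joint passes its speed limit or range.

ROBOT

A 7-joint arm with a two-finger parallel gripper is mounted at the origin on the work surface. World frame = base frame: x ahead of the robot, y to its left, z up, the work surface at z = 0. Lengths are in m, angles in rad, forces in N, time in s.
With the tool pointing down it reaches from about 0.4 to 0.925 m from the base axis. Payload 5.6 kg.
Tool frame: the origin (TCP) lies between the finger pads; the fingertips stand 8 mm ahead of it and the grasp point (between the pads) lies 11 mm behind it; z points along the fingers, y is the line along which they close (so a half turn about z gives the same grasp; the last joint's range is limited). The gripper opens to 85 mm and grips with 20 to 120 N. Pads are 22 mm wide; open, the fingers measure 114 mm over their backs; the gripper's body (76 mm by 85 mm) begins 54 mm behind the grasp point. The pads swing forward as they close: fully open they stand 13 mm farther back than shut.
Start: joints at [-1.199, 0.468, -0.012, 1.603, 0.006, 1.071, -0.056], TCP at [0.262, 0.595, 0.239] pointing down, gripper open.
Joint ranges: [-2.53, 2.53], [-0.31, 2.02], [-1.57, 1.55], [0.28, 2.44], [-1.29, 4.43], [0.15, 1.84], [-2.92, 2.92]. Speed limits (rad/s): [2.57, 2.57, 3.14, 3.14, 3.14, 3.14, 3.14].

INTERFACE

Orientations are given as a unit quaternion [x, y, z, w].
In Python, from workcell import state, snapshot, camera_model, close_job gives the robot as it stands.
- The arm moves only by the tool arm_command, never from a script. Its argument "steps" is a list of rows, each an object of numbers: "x", "y", "z": the shift along the tool's x, y, z in mm; "turn": the turn about the tool's z in rad. In form: [{"x": .., "y": .., "z": .., "turn": ..}, ...]. A call has 1 to 20 rows; each row is the pose to reach, as a shift and turn from the pose commanded when the call began, along the tool's axes at that moment; what a row does not reach only later rows make up. A row lasts 1/12 s, in which the tool goes at most 41.7 mm and 7.16 degrees, less where a joint would pass 70% of its speed; a pose out of reach is approached as far as the arm can. A call with a gripper value outside its range is refused whole. "jaw" is the finger opening in mm, from 0 to 85.4, set as the call begins (left out, the last holds). The fingers move at their own pace and stop on an object; "squeeze" is the grip in N (left out, the last holds). Time passes only in rows, so rows that repeat a pose let the fingers close. It gives the time, the measured TCP pose, the force, the opening and the grip force at its end, in the units of the state.
- state(): the state, without advancing time (a new reading comes with each control period).
- snapshot(name): name is "scene" or "top" or "wrist"; returns the picture (420x560x3 uint8, blue, green, red); there is no depth.
- camera_model(name): a dict with "fov_y" (degrees; the focal length in pixels is half the picture's height over the tangent of half this angle, whatever the lens; pixels are square), "cx", "cy" (the principal point, pixels), "extrinsics" (4x4, takes a point from camera to world coordinates). Camera axes: x right, y down, z forward; pixel columns grow to the right and rows downward; lengths in m; the calibration is good to about 2 mm. A picture is of the moment at which its call begins: read the wrist's pose just before it. camera_model takes no time and is no camera call; for the wrist camera it gives the pose at the moment of the call.
- close_job(): hands the job in; it is judged then, once.
The state is a dict: "time_s": time; "qpos": joint angles; "joint_velocities": joint speeds; "joint_torque": joint torques, N m; "tool_pos": TCP position; "orientation": TCP orientation; "wrist_force": force on the tool from outside, world axes, zero at the start; "ft_torque": the same for the moment, N m; "opening": opening from 0.0 (shut) to 1.0 (fully open); "grip_force": force on a finger pad.
Only numpy, scipy, OpenCV 4.12 (cv2) and the standard library are available. Lean on these libraries where they do the work, as an engineer would, in place of code of your own. Each camera call takes 0.05 s, during which the arm holds its last target. There are 200 camera calls.

## Working session

There is one attempt and no reset: what is moved stays moved. The work goes in short steps, Python scripts to look and compute and a tool call to move; the robot and the scene stay as the last step left them, time stands still between calls to the robot, and variables do not carry over. Pictures are saved under pics/ and viewed, at most 14 in all, crops included, and the job is handed in when it is done.

Besides the shell and the picture viewer there is one more tool, called after "Call:" as a command line: name --argument value ..., lists and objects as JSON in quotes. arm_command: Moves the arm, as the interface text tells. Its arguments: {"type":"object","properties":{"steps":{"type":"array","items":{"type":"object","properties":{"x":{"type":"number"},"y":{"type":"number"},"z":{"type":"number"},"turn":{"type":"number"}}}},"jaw":{"type":"number"},"squeeze":{"type":"number"}},"required":["steps"]}

```bash
mkdir -p pics
cat > h.py <<'E'
import numpy as np, cv2
from workcell import state, snapshot, camera_model, close_job
def cam(n):
    m=camera_model(n); f=210/np.tan(np.radians(m['fov_y'])/2)
    return f,m['cx'],m['cy'],np.array(m['extrinsics'])
def ray(c,u,v,z):
    f,cx,cy,E=c; d=E[:3,:3]@np.array([(u-cx)/f,(v-cy)/f,1]); o=E[:3,3]
    return o+d*(z-o[2])/d[2]
def proj(c,p):
    f,cx,cy,E=c; q=E[:3,:3].T@(np.array(p)-E[:3,3]); return f*q[0]/q[2]+cx,f*q[1]/q[2]+cy
E
python3 - <<'E'
from h import *
for n in('top','scene'):
    i=snapshot(n); cv2.imwrite(f'pics/{n}0.png',i); cv2.imwrite(f'pics/{n}0b.png',cv2.resize(i,(800,600),interpolation=3))
    print(n,camera_model(n))
s=state();print(s); print(camera_model('wrist'))
E
```

```text
top {'fov_y': 46.29654374531181, 'cx': 280.6781763861173, 'cy': 203.36370133896875, 'extrinsics': array([[-0.01685855, -0.98896202,  0.14720704,  0.29557752],
       [-0.99974947,  0.0188411 ,  0.01208372, -0.00560168],
       [-0.01472389, -0.14696645, -0.98903189,  1.11828032],
       [ 0.        ,  0.        ,  0.        ,  1.        ]])}
scene {'fov_y': 54.305623370208025, 'cx': 274.95178919985597, 'cy': 210.15598228878068, 'extrinsics': array([[ 0.56199101,  0.6444847 , -0.51846463,  0.9204754 ],
       [ 0.82712561, -0.44198133,  0.34715376, -0.28975039],
       [-0.0054164 , -0.62393266, -0.78145934,  0.73875067],
       [ 0.        ,  0.        ,  0.        ,  1.        ]])}
{'time_s': 0.1, 'qpos': array([-1.19900938,  0.46831822, -0.01160578,  1.60354153,  0.00598815,
        1.07137995, -0.05631887]), 'joint_velocities': array([-0.00193811, -0.00317842,  0.00202169, -0.00268297,  0.00110386,
        0.00226841,  0.00049885]), 'joint_torque': array([ 3.88038461e-04, -5.33524811e+01,  2.11104116e-02, -2.51967967e+01,
        1.14661336e-02,  4.35289476e-03,  3.49896197e-06]), 'tool_pos': array([0.26180416, 0.59440892, 0.23841053]), 'orientation': array([ 2.05952096e-01,  9.78561743e-01, -7.98033945e-04, -1.14676201e-04]), 'wrist_force': array([ 1.1812886 , -0.25875959,  0.18254176]), 'ft_torque': array([-0.02023159, -0.03144393, -0.0379183 ]), 'grip_force': 0.0, 'opening': 1.0009749237720158}
{'fov_y': 66.2596922329574, 'cx': 278.45725600426266, 'cy': 214.18737314695917, 'extrinsics': array([[ 0.40366206,  0.86536261,  0.29699242,  0.18644138],
       [ 0.91490628, -0.38114421, -0.13294955,  0.62874146],
       [-0.00185263,  0.32538692, -0.94557915,  0.37254093],
       [ 0.        ,  0.        ,  0.        ,  1.        ]])}
```

View pics/top0b.png

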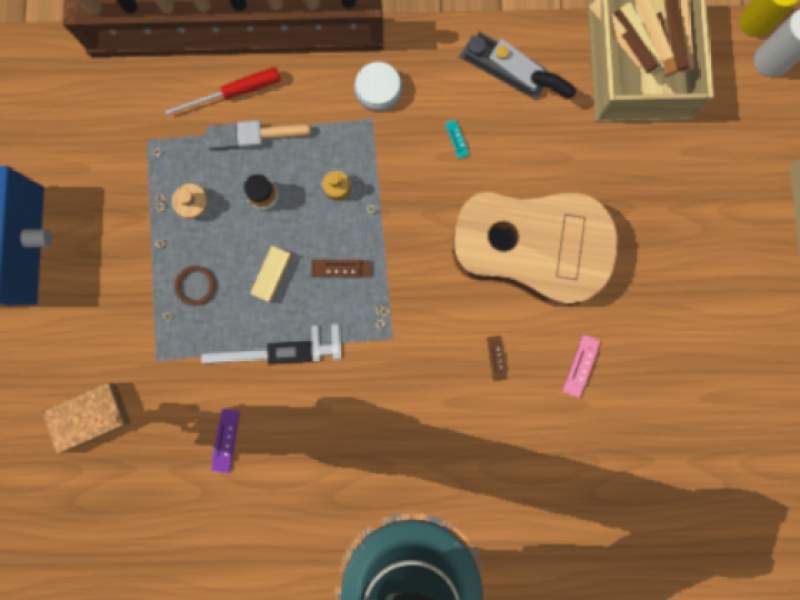

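View pics/scene0b.png

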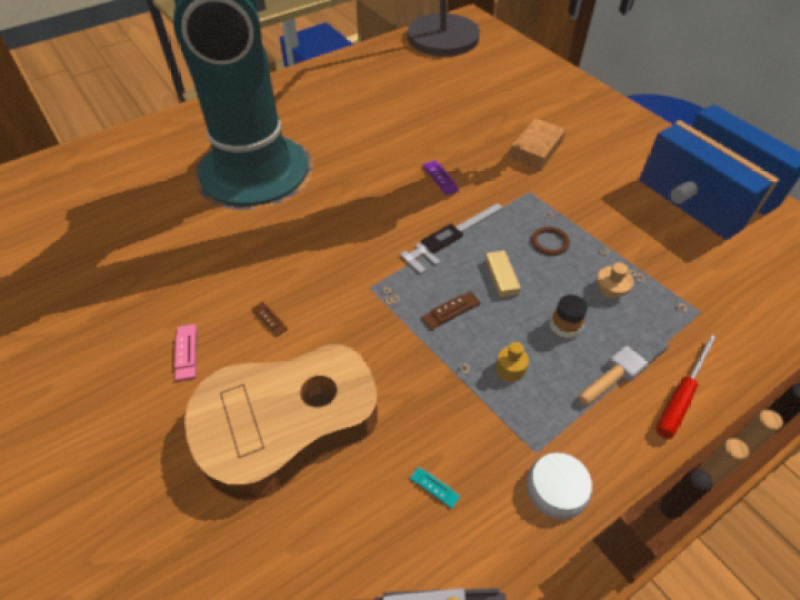

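The top view (800 px scale) shows the bridge look-alikes:
- brown, large, at (342,269) on the mat
- brown, small, at (497,358)
- pink at (582,366), purple at (226,441), turquoise at (457,139)

I choose the large brown one at (342,269). The rest are the ring (195,286), caul (271,274), plug (189,200), jar (260,190), weight (336,184), soundhole (503,236) and frame (571,247). The cork block at (85,418) is not the caul.

Run:
```python
from h import *
c=cam('top'); k=.7
for n,u,v,z in [('bridge',342,269,.01),('caul',271,274,.02),('ring',195,286,.008),('plugknob',186,197,.05),('weightknob',338,179,.055),('jar',258,187,.055),('hole',503,236,.055),('frame',571,247,.055)]:
    print(n,ray(c,u*k,v*k,z).round(3))
i=cv2.imread('pics/top0.png'); cv2.imwrite('pics/crop1.png',cv2.resize(i[110:285,110:385],None,fx=2.9,fy=2.9,interpolation=cv2.INTER_CUBIC))
```

```text
bridge [0.497 0.102 0.01 ]
caul [0.49  0.214 0.02 ]
ring [0.474 0.339 0.008]
plugknob [0.61  0.344 0.05 ]
weightknob [0.633 0.103 0.055]
jar [0.623 0.229 0.055]
hole [ 0.536 -0.152  0.055]
frame [ 0.517 -0.256  0.055]
```

View pics/crop1.png

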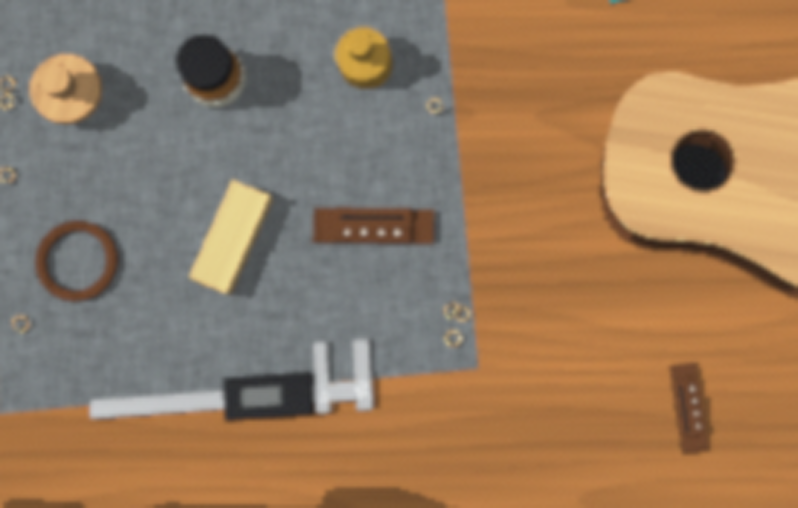

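```bash
cat >> h.py <<'E'
from scipy.spatial.transform import Rotation as R
def go(x,y,z,yaw):
    "shift mm/turn from the present pose to TCP x,y,z and tool-x yaw (deg), tool down"
    s=state(); r=R.from_quat(s['orientation']).as_matrix(); p=s['tool_pos']
    d=r.T@(np.array([x,y,z])-p)*1000
    psi=np.degrees(np.arctan2(r[1,0],r[0,0])); t=-((yaw-psi+180)%360-180)
    print('pos',p.round(4),'yaw',round(psi,1),'q7',round(s['qpos'][6],2),'shift',d.round(1),'turn',round(np.radians(t),3),'t',s['time_s'])
E
python3 -c "
from h import *
go(.56,.25,.22,90)"
```

```text
pos [0.2618 0.5944 0.2384] yaw 156.2 q7 -0.06 shift [-411.7 -195.    18.8] turn 1.156 t 0.1
```

Call:
arm_command --steps '[{"x":-412,"y":-195,"z":0,"turn":1.156},{"x":-412,"y":-195,"z":18,"turn":1.156},{"x":-412,"y":-195,"z":18,"turn":1.156},{"x":-412,"y":-195,"z":18,"turn":1.156},{"x":-412,"y":-195,"z":18,"turn":1.156},{"x":-412,"y":-195,"z":18,"turn":1.156},{"x":-412,"y":-195,"z":18,"turn":1.156},{"x":-412,"y":-195,"z":18,"turn":1.156},{"x":-412,"y":-195,"z":18,"turn":1.156},{"x":-412,"y":-195,"z":18,"turn":1.156},{"x":-412,"y":-195,"z":18,"turn":1.156},{"x":-412,"y":-195,"z":18,"turn":1.156},{"x":-412,"y":-195,"z":18,"turn":1.156},{"x":-412,"y":-195,"z":18,"turn":1.156}]'

```text
time_s: 1.27
tool_pos: [0.5599, 0.2507, 0.2207]
orientation: [0.707, 0.707, -0.0, -0.001]
wrist_force: [-1.2, 1.0, -0.8]
opening: 0.997
grip_force: 0.0
```

Run:
```python
from h import *
i=snapshot('wrist'); cv2.imwrite('pics/w1.png',i); cv2.imwrite('pics/w1b.png',cv2.resize(i,(800,600),interpolation=cv2.INTER_CUBIC))
import pickle; pickle.dump(cam('wrist'),open('w1.pkl','wb'))
go(.5,-.2,.25,90); print(state()['qpos'].round(2))
```

```text
pos [0.5594 0.2518 0.2209] yaw 90.1 q7 -0.33 shift [-451.6  -60.3  -29.3] turn 0.002 t 1.3167
[-0.74  0.43  0.35  1.73 -0.17  1.01 -0.33]
```

View pics/w1b.png

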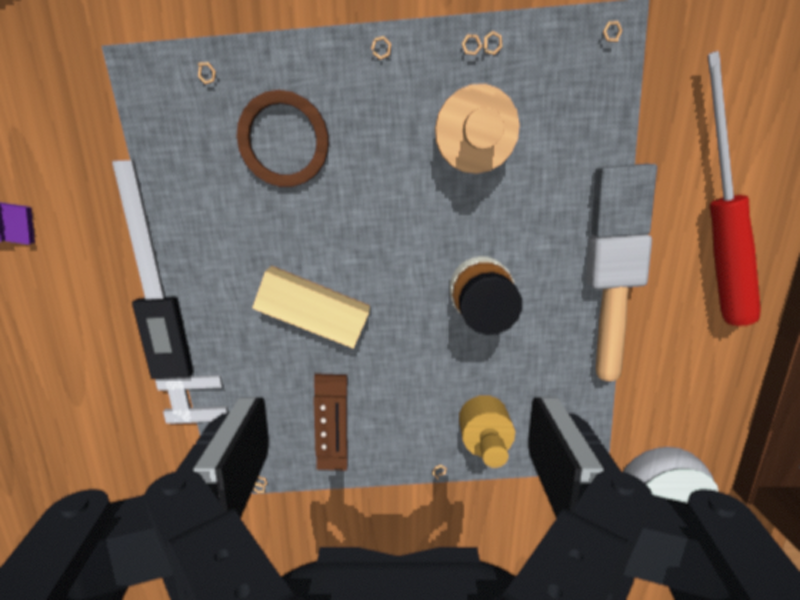

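Wrist view (800 px scale): ring centre (283,139), plug knob (484,128), caul (312,306), bridge (331,422), weight knob (495,453), jar cap (490,302).

Run:
```python
from h import *
import pickle
c=pickle.load(open('w1.pkl','rb'));t=cam('top');k=.7
for n,u,v,z in [('ring',283,139,.006),('plugknob',484,128,.054),('plugflange',478,127,.028),('weightknob',495,455,.058),('jarcap',490,302,.055),('bridge',331,422,.008),('bN',331,375,.006),('bF',331,469,.006),('caul c',313,302,.02),('caulA',263,283,.02),('caulB',364,323,.02)]:
    print(n,ray(c,u*k,v*k,z).round(4))
print('top crop:')
for n,u,v,z in [('ring',78,260,.006),('plugflange',65,88,.028),('plugknob',60,80,.054),('weightknob',361,48,.058),('weightbody',362,55,.03),('jarcap',205,63,.055),('bridgeL',314,226,.006),('bridgeR',437,226,.006),('caulA',252,190,.02),('caulB',210,284,.02),('hole',702,160,.055)]:
    print(n,ray(t,u/2.9+110,v/2.9+110,z).round(4))
```

```text
ring [0.4783 0.3419 0.006 ]
plugknob [0.613  0.3475 0.054 ]
plugflange [0.6135 0.3491 0.028 ]
weightknob [0.6353 0.1128 0.058 ]
jarcap [0.6239 0.2358 0.055 ]
bridge [0.5021 0.1092 0.008 ]
bN [0.5039 0.154  0.006 ]
bF [0.4995 0.0581 0.006 ]
caul c [0.4952 0.2239 0.02  ]
caulA [0.4582 0.239  0.02  ]
caulB [0.5341 0.2066 0.02  ]
top crop:
ring [0.4761 0.3388 0.006 ]
plugflange [0.6108 0.346  0.028 ]
plugknob [0.6097 0.3417 0.054 ]
weightknob [0.6291 0.1078 0.058 ]
weightbody [0.6322 0.11   0.03  ]
jarcap [0.6206 0.229  0.055 ]
bridgeL [0.4998 0.1512 0.006 ]
bridgeR [0.4979 0.0534 0.006 ]
caulA [0.527  0.1982 0.02  ]
caulB [0.4528 0.2305 0.02  ]
hole [ 0.5361 -0.1518  0.055 ]
```

```bash
python3 -c "
from h import *
go(.5045,.340,.06,90)"
```

```text
pos [0.5594 0.2518 0.2209] yaw 90.1 q7 -0.33 shift [ 88.3 -54.6 161. ] turn 0.002 t 1.3167
```

Call:
arm_command --steps '[{"x":30,"y":-18,"z":20},{"x":60,"y":-36,"z":50},{"x":88,"y":-54.5,"z":90},{"x":88,"y":-54.5,"z":130},{"x":88,"y":-54.5,"z":161},{"x":88,"y":-54.5,"z":180},{"x":88,"y":-54.5,"z":195},{"x":88,"y":-54.5,"z":200},{"x":88,"y":-54.5,"z":200},{"x":88,"y":-54.5,"z":200}]' --jaw 32 --squeeze 20

```text
invalid input
```

Run:
```python
from h import *
import pickle
c=cam('wrist'); print(state()['tool_pos'])
i=snapshot('wrist'); cv2.imwrite('pics/w2.png',cv2.resize(i,(800,600),interpolation=cv2.INTER_CUBIC)); pickle.dump(c,open('w2.pkl','wb'))
for z in(.008,0):print(np.array(proj(c,(.477,.34,z)))/.7)
for z in (.012,.0): print(np.array(proj(c,(*state()['tool_pos'][:2],z)))/.7)
```

```text
[0.55941432 0.25176137 0.2208703 ]
[280.73955845 141.73353758]
[283.4035783  141.87422536]
[396.29394901 263.72586152]
[396.36397346 260.10649036]
```

View pics/w2.png

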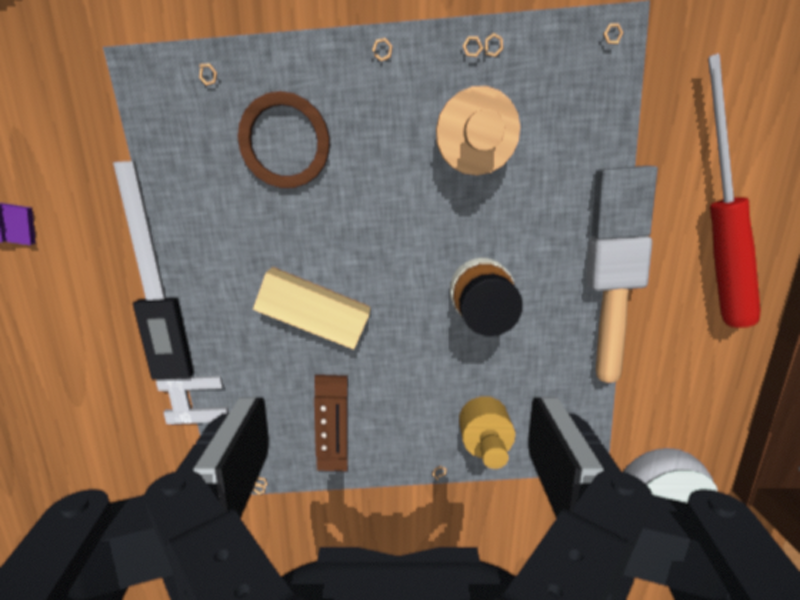

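The move was refused, so this shows the same view as before (ring at (284,140)). Retrying with every field filled in.

Call:
arm_command --steps '[{"x":30,"y":-18,"z":20,"turn":0},{"x":60,"y":-36,"z":50,"turn":0},{"x":88,"y":-54.5,"z":90,"turn":0},{"x":88,"y":-54.5,"z":130,"turn":0},{"x":88,"y":-54.5,"z":161,"turn":0},{"x":88,"y":-54.5,"z":180,"turn":0},{"x":88,"y":-54.5,"z":195,"turn":0},{"x":88,"y":-54.5,"z":200,"turn":0},{"x":88,"y":-54.5,"z":200,"turn":0},{"x":88,"y":-54.5,"z":200,"turn":0}]' --jaw 32 --squeeze 25

```text
time_s: 2.2
tool_pos: [0.5058, 0.3394, 0.022]
orientation: [0.707, 0.708, 0.0, -0.0]
wrist_force: [0.1, 0.4, 1.0]
opening: 0.38
grip_force: 0.0
```

Run:
```python
from h import *
import pickle
c=cam('wrist'); s=state(); print(s['tool_pos'],s['opening'],s['wrist_force'])
i=snapshot('wrist'); cv2.imwrite('pics/w3.png',cv2.resize(i,(800,600),interpolation=cv2.INTER_CUBIC)); pickle.dump(c,open('w3.pkl','wb'))
```

```text
[0.50584511 0.33941546 0.02198336] 0.37958331685451263 [0.14584398 0.44461953 1.03232607]
```

View pics/w3.png

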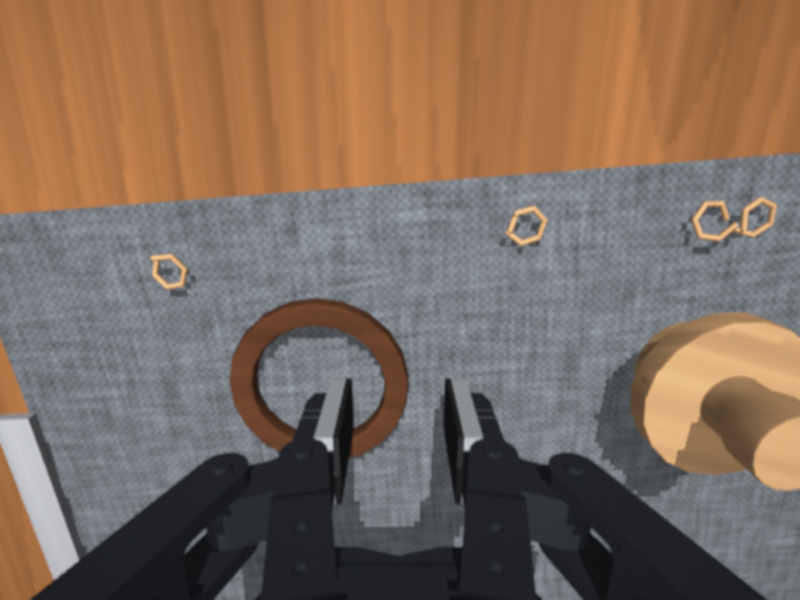

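Run:
```python
from h import *
import pickle
c=pickle.load(open('w3.pkl','rb'))
print(ray(c,319*.7,380*.7,.007), ray(c,396*.7,378*.7,.008))
print(np.array(proj(c,(.5058,.3394,.014)))/.7)
```

```text
[0.47852294 0.34387113 0.007     ] [0.50649329 0.34522329 0.008     ]
[393.98391723 400.86739448]
```

Call:
arm_command --steps '[{"x":3.5,"y":0,"z":3,"turn":0},{"x":3.5,"y":0,"z":6,"turn":0},{"x":3.5,"y":0,"z":8,"turn":0},{"x":3.5,"y":0,"z":10,"turn":0},{"x":3.5,"y":0,"z":11,"turn":0},{"x":3.5,"y":0,"z":11,"turn":0},{"x":3.5,"y":0,"z":11,"turn":0}]'

```text
time_s: 2.83
tool_pos: [0.506, 0.3417, 0.0102]
orientation: [0.707, 0.707, -0.0, 0.0]
wrist_force: [0.6, 0.2, -0.2]
opening: 0.371
grip_force: 0.0
```

Call:
arm_command --steps '[{"x":0,"y":0,"z":0,"turn":0},{"x":0,"y":0,"z":0,"turn":0},{"x":0,"y":0,"z":0,"turn":0},{"x":0,"y":0,"z":0,"turn":0},{"x":0,"y":0,"z":0,"turn":0},{"x":0,"y":0,"z":0,"turn":0}]' --jaw 5

```text
time_s: 3.33
tool_pos: [0.5062, 0.3418, 0.0104]
orientation: [0.707, 0.707, 0.0, 0.0]
wrist_force: [0.0, -0.3, 0.8]
opening: 0.106
grip_force: 24.6
```

Call:
arm_command --steps '[{"x":0,"y":0,"z":-10,"turn":0},{"x":0,"y":0,"z":-40,"turn":0},{"x":0,"y":0,"z":-80,"turn":0},{"x":0,"y":0,"z":-120,"turn":0},{"x":-30,"y":-10,"z":-160,"turn":0},{"x":-65,"y":-20,"z":-190,"turn":0},{"x":-105,"y":-30,"z":-210,"turn":0},{"x":-145,"y":-40,"z":-220,"turn":0},{"x":-190,"y":-45,"z":-220,"turn":0},{"x":-230,"y":-50,"z":-220,"turn":0},{"x":-270,"y":-52,"z":-220,"turn":0},{"x":-310,"y":-55,"z":-220,"turn":0},{"x":-350,"y":-57,"z":-220,"turn":0},{"x":-390,"y":-60,"z":-220,"turn":0},{"x":-430,"y":-62,"z":-220,"turn":0},{"x":-470,"y":-64,"z":-220,"turn":0},{"x":-510,"y":-65,"z":-220,"turn":0},{"x":-550,"y":-66,"z":-220,"turn":0},{"x":-580,"y":-66,"z":-220,"turn":0},{"x":-592,"y":-66,"z":-220,"turn":0}]'

```text
time_s: 5.0
tool_pos: [0.4386, -0.2561, 0.2315]
orientation: [0.71, 0.705, -0.0, 0.002]
wrist_force: [-0.4, -0.8, -0.8]
opening: 0.099
grip_force: 24.6
```

Call:
arm_command --steps '[{"x":0,"y":0,"z":0,"turn":0},{"x":0,"y":0,"z":0,"turn":0},{"x":0,"y":0,"z":0,"turn":0}]'

```text
time_s: 5.25
tool_pos: [0.4399, -0.2487, 0.2303]
orientation: [0.707, 0.708, 0.0, -0.001]
wrist_force: [0.5, 0.4, 0.5]
opening: 0.103
grip_force: 24.6
```

```bash
cat >> h.py <<'E'
import pickle
def look(n):
    c=cam('wrist'); s=state(); print(s['time_s'],s['tool_pos'].round(4),s['opening'],s['wrist_force'].round(1))
    i=snapshot('wrist'); cv2.imwrite(f'pics/{n}.png',cv2.resize(i,(800,600),interpolation=cv2.INTER_CUBIC)); pickle.dump(c,open(n+'.pkl','wb'))
def load(n): return pickle.load(open(n+'.pkl','rb'))
E
python3 -c "
from h import *
look('w4')"
```

```text
5.25 [ 0.4399 -0.2487  0.2303] 0.1033612925730059 [0.5 0.4 0.5]
```

View pics/w4.png

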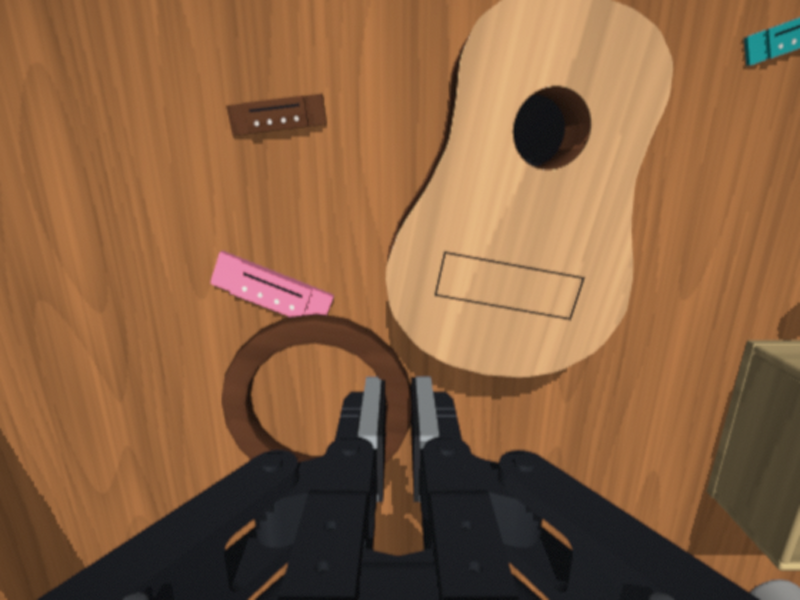

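Run:
```python
from h import *
c=load('w4'); r=lambda u,v,z:ray(c,u*.7,v*.7,z)
tcp=np.array([.4399,-.2487,.2303])
print('ring rel', r(317,401,.226)-tcp, 'L',r(222,397,.226)-tcp,'R',r(412,392,.226)-tcp,'T',r(317,315,.228)-tcp)
h=r(552,127.5,.055); cs=np.array([r(*p,.055) for p in [(445,252),(583,277),(571,319),(436,295)]])
f=cs.mean(0); d=h-f; print('hole',h,'frame',f,'dist',np.linalg.norm(d),'yaw',np.degrees(np.arctan2(d[1],d[0])))
e=cs[1]-cs[0]; g=cs[2]-cs[3]; 
for q in(e,g,cs[0]-cs[3],cs[1]-cs[2]): print(np.linalg.norm(q),np.degrees(np.arctan2(q[1],q[0])))
i=cv2.imread('pics/w4.png'); 
# subpixel hole rim: brightness
```

```text
ring rel [-0.02636649  0.00211262 -0.0043    ] L [-0.05875664  0.00363758 -0.0043    ] R [ 0.00617235  0.00562953 -0.0043    ] T [-0.02422574  0.03423122 -0.0023    ]
hole [ 0.53796908 -0.15214608  0.055     ] frame [ 0.51937958 -0.25600576  0.055     ] dist 0.10551020505722275 yaw 79.85227355016526
0.09833171251109013 -10.32308943799151
0.09917255569846202 -10.459562404917591
0.03130921576428237 80.24662650400565
0.03156491147790946 81.7682317886501
```

Ring is held level. Hole is at (552,127), frame corners at (445,252), (583,277), (571,319) and (436,295). Next, a close measurement of the hole.

Call:
arm_command --steps '[{"x":-3,"y":40,"z":10,"turn":0},{"x":-3,"y":80,"z":30,"turn":0},{"x":-3,"y":110,"z":60,"turn":0},{"x":-3,"y":126,"z":95,"turn":0},{"x":-3,"y":126,"z":120,"turn":0},{"x":-3,"y":126,"z":140,"turn":0},{"x":-3,"y":126,"z":140,"turn":0},{"x":-3,"y":126,"z":140,"turn":0},{"x":-3,"y":126,"z":140,"turn":0}]'

```text
time_s: 6.05
tool_pos: [0.5668, -0.2528, 0.0918]
orientation: [0.707, 0.707, 0.001, 0.001]
wrist_force: [-0.3, -0.6, 0.6]
opening: 0.096
grip_force: 24.6
```

Run:
```python
from h import *
look('w5')
c=load('w5'); i=cv2.imread('pics/w5.png')
tcp=state()['tool_pos']; 
for q in ((.538,-.152,.055),(tcp[0]-.0275,tcp[1],tcp[2]-.0024)): print(np.array(proj(c,q))/.7)
```

```text
6.05 [ 0.5668 -0.2528  0.0918] 0.09643337152833646 [-0.3 -0.6  0.6]
[309.03196652  96.23753084]
[313.68442119 411.1073561 ]
```

View pics/w5.png

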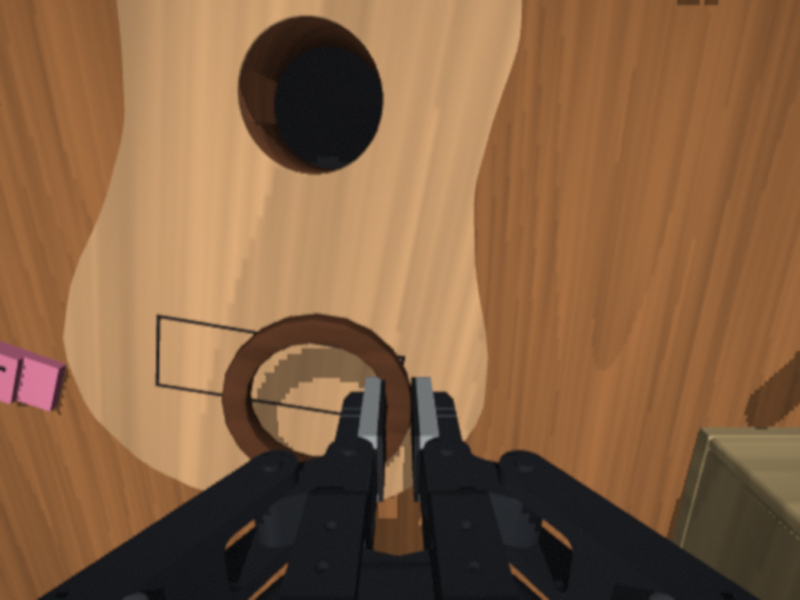

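Hole centre is at (310,95), ring centre near (317,405). Computed placing shift is about +100 in tool x and −2 in tool y.

Call:
arm_command --steps '[{"x":40,"y":-1,"z":0,"turn":0},{"x":75,"y":-1.8,"z":3,"turn":0},{"x":100,"y":-1.8,"z":8,"turn":0},{"x":100.3,"y":-1.8,"z":14,"turn":0},{"x":100.3,"y":-1.8,"z":20,"turn":0},{"x":100.3,"y":-1.8,"z":23,"turn":0},{"x":100.3,"y":-1.8,"z":24,"turn":0},{"x":100.3,"y":-1.8,"z":24,"turn":0},{"x":100.3,"y":-1.8,"z":24,"turn":0}]'

```text
time_s: 6.85
tool_pos: [0.5641, -0.1543, 0.0667]
orientation: [0.708, 0.706, -0.0, 0.0]
wrist_force: [-0.0, -0.1, -0.2]
opening: 0.101
grip_force: 24.6
```

```bash
python3 -c "
from h import *
go(.565,-.1525,.0652,90)"
```

```text
pos [ 0.5641 -0.1543  0.0667] yaw 89.9 q7 0.61 shift [1.8 0.9 1.5] turn -0.002 t 6.85
```

Call:
arm_command --steps '[{"x":1.5,"y":0.8,"z":0.5,"turn":0},{"x":1.5,"y":0.8,"z":0.9,"turn":0},{"x":1.5,"y":0.8,"z":1.2,"turn":0},{"x":1.5,"y":0.8,"z":1.5,"turn":0},{"x":1.5,"y":0.8,"z":1.5,"turn":0}]'

```text
time_s: 7.27
tool_pos: [0.5652, -0.1516, 0.0653]
orientation: [0.707, 0.707, 0.0, 0.0]
wrist_force: [-1.5, 0.3, 5.1]
opening: 0.099
grip_force: 25.0
```

Call:
arm_command --steps '[{"x":0,"y":0,"z":0,"turn":0},{"x":0,"y":0,"z":0,"turn":0},{"x":0,"y":0,"z":0,"turn":0},{"x":0,"y":0,"z":-3,"turn":0},{"x":0,"y":0,"z":-15,"turn":0},{"x":0,"y":0,"z":-30,"turn":0},{"x":-40,"y":1,"z":-30,"turn":0},{"x":-80,"y":1,"z":-28,"turn":0},{"x":-101,"y":1.4,"z":-26.5,"turn":0},{"x":-101,"y":1.4,"z":-26.5,"turn":0},{"x":-101,"y":1.4,"z":-26.5,"turn":0},{"x":-101,"y":1.4,"z":-26.5,"turn":0}]' --jaw 25

```text
time_s: 8.27
tool_pos: [0.5665, -0.2513, 0.0916]
orientation: [0.707, 0.707, 0.0, -0.0]
wrist_force: [0.7, 0.2, 0.2]
opening: 0.287
grip_force: 0.0
```

Run:
```python
from h import *
look('w6')
c=load('w6');print(np.array(proj(c,(.5385,-.1515,.063)))/.7,np.array(proj(c,(.5385,-.1515,.055)))/.7)
i=cv2.imread('pics/w6.png'); cv2.imwrite('pics/w6c.png',cv2.resize(i[0:260,150:500],None,fx=2.2,fy=2.2,interpolation=cv2.INTER_CUBIC))
```

```text
8.2667 [ 0.5665 -0.2513  0.0916] 0.2868263237002897 [0.7 0.2 0.2]
[307.2086083   96.86034497] [311.58988432  99.34309449]
```

View pics/w6c.png

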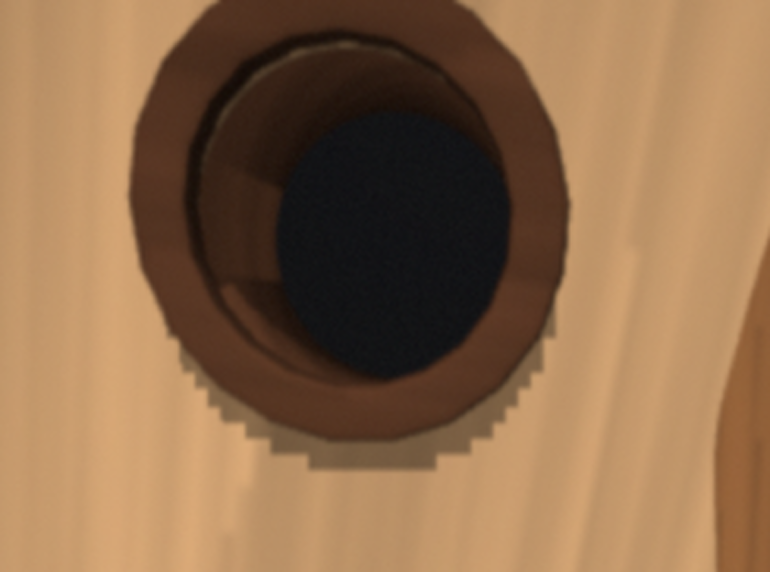

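Ring rests on the hole, centre near (308,94) in w6, about 1.3 mm too far along +y, with a thin pale sliver visible at the far rim. I'll re-pinch and slide it.

Call:
arm_command --steps '[{"x":40,"y":0,"z":-4,"turn":0},{"x":80,"y":-0.4,"z":-4,"turn":0},{"x":101,"y":-0.4,"z":-4,"turn":0},{"x":101,"y":-1.4,"z":4,"turn":0},{"x":101,"y":-1.4,"z":14,"turn":0},{"x":101,"y":-1.4,"z":22,"turn":0},{"x":101,"y":-1.4,"z":25,"turn":0},{"x":101,"y":-1.4,"z":26,"turn":0},{"x":101,"y":-1.4,"z":26,"turn":0}]'

```text
time_s: 9.07
tool_pos: [0.5644, -0.1526, 0.0648]
orientation: [0.708, 0.706, -0.0, -0.0]
wrist_force: [-0.1, 1.0, -0.1]
opening: 0.295
grip_force: 0.0
```

Call:
arm_command --steps '[{"x":0,"y":0,"z":0,"turn":0},{"x":0,"y":0,"z":0,"turn":0},{"x":0,"y":0,"z":0,"turn":0},{"x":0,"y":0,"z":0,"turn":0},{"x":-0.7,"y":0,"z":0,"turn":0},{"x":-1.4,"y":0,"z":0,"turn":0},{"x":-1.4,"y":0,"z":0,"turn":0},{"x":-1.4,"y":0,"z":0,"turn":0}]' --jaw 5

```text
time_s: 9.73
tool_pos: [0.5651, -0.1528, 0.0655]
orientation: [0.707, 0.707, 0.0, 0.0]
wrist_force: [0.3, 0.3, -1.1]
opening: 0.105
grip_force: 24.1
```

Call:
arm_command --steps '[{"x":0,"y":0,"z":0,"turn":0},{"x":0,"y":0,"z":0,"turn":0},{"x":0,"y":0,"z":0,"turn":0},{"x":0,"y":0,"z":-3,"turn":0},{"x":0,"y":0,"z":-15,"turn":0},{"x":0,"y":0,"z":-40,"turn":0},{"x":-30,"y":1,"z":-60,"turn":0},{"x":-60,"y":1,"z":-80,"turn":0},{"x":-60,"y":1,"z":-80,"turn":0},{"x":-60,"y":1,"z":-80,"turn":0}]' --jaw 25

```text
time_s: 10.57
tool_pos: [0.5663, -0.2157, 0.1479]
orientation: [0.709, 0.706, 0.001, 0.002]
wrist_force: [0.9, 1.0, -0.6]
opening: 0.293
grip_force: 0.0
```

Run:
```python
from h import *
look('w7'); c=load('w7')
print(np.array(proj(c,(.5385,-.1515,.063)))/.7)
go(.6125,.348,.12,90)
```

```text
10.5667 [ 0.5663 -0.2157  0.1479] 0.292667568326606 [ 0.9  1.  -0.6]
[333.66698109 193.45239181]
pos [ 0.566  -0.2134  0.1464] yaw 89.9 q7 0.64 shift [561.4  45.6  26.5] turn -0.002 t 10.6167
```

Call:
arm_command --steps '[{"x":40,"y":3,"z":0,"turn":0},{"x":80,"y":6,"z":0,"turn":0},{"x":120,"y":10,"z":0,"turn":0},{"x":160,"y":13,"z":0,"turn":0},{"x":200,"y":16,"z":0,"turn":0},{"x":240,"y":20,"z":0,"turn":0},{"x":280,"y":23,"z":0,"turn":0},{"x":320,"y":26,"z":0,"turn":0},{"x":360,"y":30,"z":0,"turn":0},{"x":400,"y":33,"z":0,"turn":0},{"x":440,"y":36,"z":0,"turn":0},{"x":480,"y":39,"z":0,"turn":0},{"x":520,"y":43,"z":5,"turn":0},{"x":550,"y":45.5,"z":15,"turn":0},{"x":561,"y":45.5,"z":30,"turn":0},{"x":561,"y":45.5,"z":45,"turn":0},{"x":561,"y":45.5,"z":50,"turn":0},{"x":561,"y":45.5,"z":50,"turn":0},{"x":561,"y":45.5,"z":50,"turn":0}]' --jaw 48

```text
time_s: 12.2
tool_pos: [0.6117, 0.3458, 0.0952]
orientation: [0.708, 0.706, -0.001, 0.0]
wrist_force: [0.0, -0.3, 0.2]
opening: 0.563
grip_force: 0.0
```

Run:
```python
from h import *
look('w8'); c=load('w8')
print(np.array(proj(c,(.6125,.348,.054)))/.7,np.array(proj(c,(.6125,.348,.028)))/.7)
go(.6125,.348,.043,90)
```

```text
12.2 [0.6117 0.3458 0.0952] 0.5626145472115822 [ 0.  -0.3  0.2]
[396.6148385  354.75876917] [396.79355847 331.21547248]
pos [0.6122 0.3462 0.096 ] yaw 89.8 q7 -0.24 shift [ 1.9  0.2 52.9] turn -0.003 t 12.25
```

View pics/w8.png

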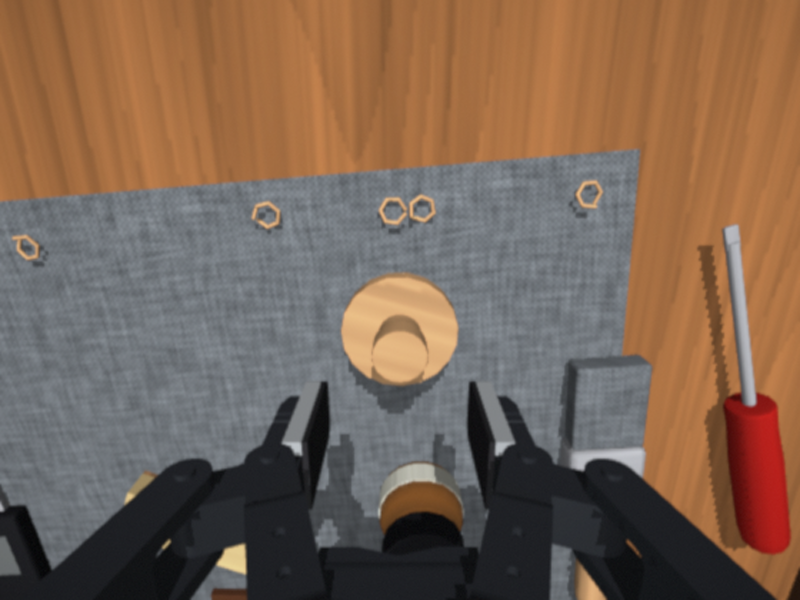

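Plug knob at (400,355), flange at (400,329), lined up between the fingers. Going down and gripping.

Call:
arm_command --steps '[{"x":1.9,"y":0.8,"z":15,"turn":0},{"x":1.9,"y":0.8,"z":32,"turn":0},{"x":1.9,"y":0.8,"z":45,"turn":0},{"x":1.9,"y":0.8,"z":51,"turn":0},{"x":1.9,"y":0.8,"z":53,"turn":0},{"x":1.9,"y":0.8,"z":53,"turn":0},{"x":1.9,"y":0.8,"z":53,"turn":0}]'

```text
time_s: 12.83
tool_pos: [0.6128, 0.3501, 0.0429]
orientation: [0.707, 0.707, 0.0, 0.0]
wrist_force: [0.8, 0.4, 0.6]
opening: 0.565
grip_force: 0.0
```

Call:
arm_command --steps '[{"x":0,"y":0,"z":0,"turn":0},{"x":0,"y":0,"z":0,"turn":0},{"x":0,"y":0,"z":0,"turn":0},{"x":0,"y":0,"z":0,"turn":0},{"x":0,"y":0,"z":0,"turn":0},{"x":0,"y":0,"z":0,"turn":0},{"x":0,"y":0,"z":-3,"turn":0},{"x":0,"y":0,"z":-6,"turn":0}]' --jaw 15

```text
time_s: 13.5
tool_pos: [0.6118, 0.35, 0.0479]
orientation: [0.707, 0.707, -0.0, -0.0]
wrist_force: [-0.5, -0.0, -1.6]
opening: 0.265
grip_force: 24.6
```

Run:
```python
from h import *
print(state()['tool_pos'],state()['wrist_force'])
go(.5385,-.1515,.16,90)
```

```text
[0.61184799 0.34995664 0.04793256] [-0.45888637 -0.02909285 -1.59172453]
pos [0.6118 0.35   0.0479] yaw 90.0 q7 -0.22 shift [-501.5  -73.4 -111.7] turn -0.0 t 13.5
```

Call:
arm_command --steps '[{"x":0,"y":0,"z":-40,"turn":0},{"x":0,"y":0,"z":-80,"turn":0},{"x":-20,"y":-3,"z":-112,"turn":0},{"x":-60,"y":-9,"z":-112,"turn":0},{"x":-100,"y":-15,"z":-112,"turn":0},{"x":-140,"y":-21,"z":-112,"turn":0},{"x":-180,"y":-27,"z":-112,"turn":0},{"x":-220,"y":-33,"z":-112,"turn":0},{"x":-260,"y":-39,"z":-112,"turn":0},{"x":-300,"y":-45,"z":-112,"turn":0},{"x":-340,"y":-51,"z":-112,"turn":0},{"x":-380,"y":-57,"z":-112,"turn":0},{"x":-420,"y":-63,"z":-112,"turn":0},{"x":-460,"y":-69,"z":-112,"turn":0},{"x":-490,"y":-73,"z":-112,"turn":0},{"x":-500,"y":-73.5,"z":-112,"turn":0},{"x":-500,"y":-73.5,"z":-112,"turn":0},{"x":-500,"y":-73.5,"z":-112,"turn":0}]'

```text
time_s: 15.0
tool_pos: [0.5386, -0.1495, 0.1601]
orientation: [0.707, 0.707, 0.0, -0.0]
wrist_force: [0.3, -0.2, -0.8]
opening: 0.267
grip_force: 24.9
```

Run:
```python
from h import *
look('w9'); c=load('w9')
go(.5385,-.150,.088,90)
p=state()['tool_pos']; print(np.array(proj(c,p+[0,-.0,.011]))/.7,np.array(proj(c,p+[0,0,-.015]))/.7,np.array(proj(c,(.5385,-.1515,.063)))/.7)
```

```text
15.0 [ 0.5386 -0.1495  0.1601] 0.26662797687084844 [ 0.3 -0.2 -0.8]
pos [ 0.5389 -0.1482  0.16  ] yaw 90.1 q7 0.53 shift [-1.8 -0.4 72. ] turn 0.001 t 15.05
[394.4924049  428.65626309] [395.01384103 387.63051647] [395.23225926 317.74808543]
```

View pics/w9.png

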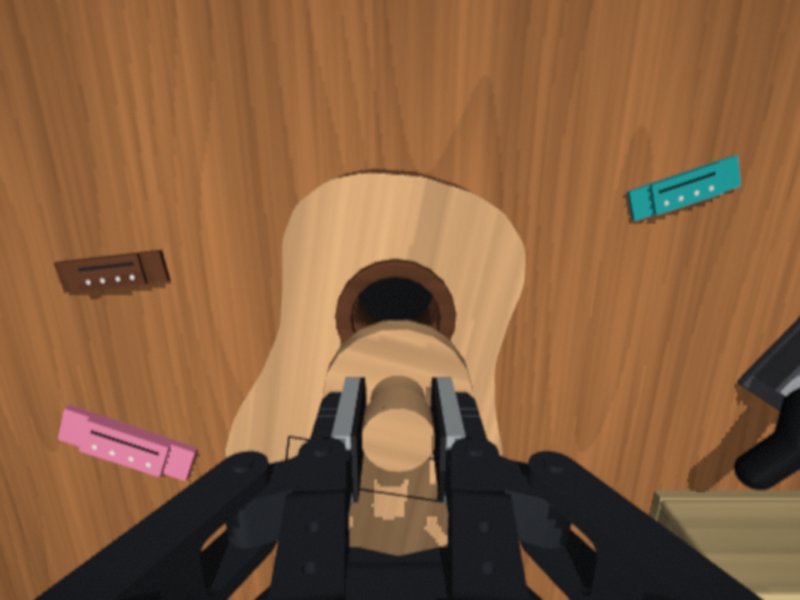

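Plug hangs upright above the ring (ring centre about (395,317), knob at (398,437)). Lowering it.

Call:
arm_command --steps '[{"x":-1,"y":-1,"z":20,"turn":0},{"x":-1.3,"y":-1,"z":40,"turn":0},{"x":-1.3,"y":-1,"z":52,"turn":0},{"x":-1.3,"y":-1,"z":60,"turn":0},{"x":-1.3,"y":-1,"z":66,"turn":0},{"x":-1.3,"y":-1,"z":68,"turn":0},{"x":-1.3,"y":-1,"z":69,"turn":0},{"x":-1.3,"y":-1,"z":69,"turn":0},{"x":-1.3,"y":-1,"z":69,"turn":0}]'

```text
time_s: 15.8
tool_pos: [0.5382, -0.1513, 0.0919]
orientation: [0.707, 0.707, 0.0, 0.001]
wrist_force: [-0.3, 0.3, -1.7]
opening: 0.261
grip_force: 24.9
```

Call:
arm_command --steps '[{"x":0,"y":0,"z":0.7,"turn":0},{"x":0,"y":0,"z":1.4,"turn":0},{"x":0,"y":0,"z":2,"turn":0},{"x":0,"y":0,"z":2.6,"turn":0},{"x":0,"y":0,"z":2.6,"turn":0},{"x":0,"y":0,"z":2.6,"turn":0}]'

```text
time_s: 16.3
tool_pos: [0.5377, -0.1512, 0.0887]
orientation: [0.707, 0.707, -0.0, 0.0]
wrist_force: [0.1, -0.3, -0.9]
opening: 0.27
grip_force: 24.9
```

Call:
arm_command --steps '[{"x":0,"y":0,"z":0.4,"turn":0},{"x":0,"y":0,"z":0.8,"turn":0},{"x":0,"y":0,"z":0.8,"turn":0},{"x":0,"y":0,"z":0.8,"turn":0}]'

```text
time_s: 16.63
tool_pos: [0.5377, -0.1512, 0.0882]
orientation: [0.707, 0.707, 0.0, -0.0]
wrist_force: [-1.0, 1.7, 4.7]
opening: 0.266
grip_force: 25.3
```

Call:
arm_command --steps '[{"x":0,"y":0,"z":0,"turn":0},{"x":0,"y":0,"z":0,"turn":0},{"x":0,"y":0,"z":0,"turn":0},{"x":0,"y":0,"z":0,"turn":0},{"x":0,"y":0,"z":-5,"turn":0},{"x":0,"y":0,"z":-25,"turn":0},{"x":0,"y":0,"z":-60,"turn":0},{"x":30,"y":-4,"z":-70,"turn":0},{"x":70,"y":-10,"z":-70,"turn":0},{"x":110,"y":-16,"z":-70,"turn":0},{"x":150,"y":-22,"z":-70,"turn":0},{"x":190,"y":-28,"z":-60,"turn":0},{"x":230,"y":-34,"z":-40,"turn":0},{"x":255,"y":-36,"z":-20,"turn":0},{"x":257,"y":-36,"z":-2,"turn":0.035},{"x":257,"y":-36,"z":-2,"turn":0.035},{"x":257,"y":-36,"z":-2,"turn":0.035},{"x":257,"y":-36,"z":-2,"turn":0.035}]' --jaw 48

```text
time_s: 18.13
tool_pos: [0.5026, 0.1045, 0.0909]
orientation: [0.72, 0.694, 0.0, 0.001]
wrist_force: [-0.5, 0.1, -0.2]
opening: 0.562
grip_force: 0.0
```

Run:
```python
from h import *
look('w10'); c=load('w10')
for p in ((.5015,.1058,.010),(.5015,.1538,.006),(.5015,.0578,.006)): print(np.array(proj(c,p))/.7)
go(.5015,.1058,.013,88)
```

```text
18.1333 [0.5026 0.1045 0.0909] 0.5624719620057855 [-0.5  0.1 -0.2]
[392.70587233 322.81467563]
[388.66316546 225.57733063]
[396.37816649 402.56824876]
pos [0.5028 0.1044 0.0911] yaw 87.9 q7 0.07 shift [ 1.3 -1.5 78.1] turn -0.002 t 18.1833
```

View pics/w10.png

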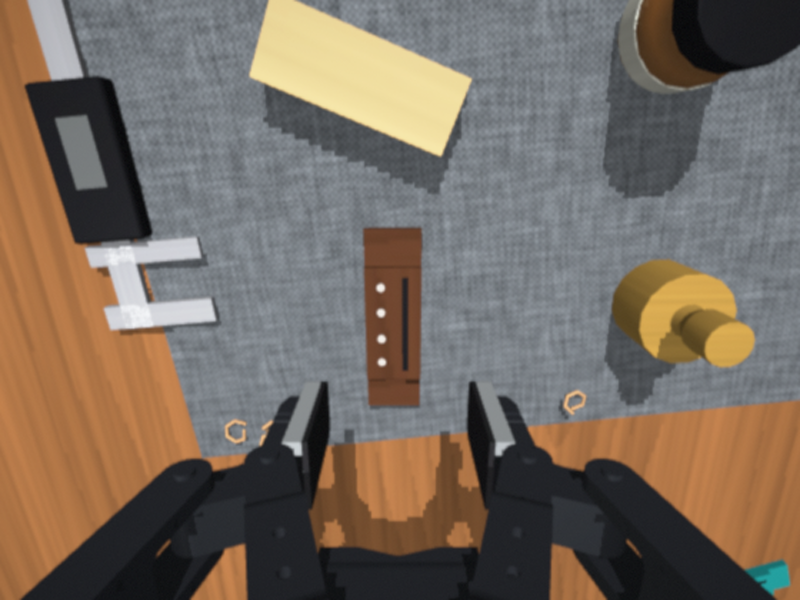

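Bridge lies between the fingers with ends at (392,228) and (393,405), parallel to the tool. The caul (upper left) and weight (680,315) are also in view.

Run:
```python
from h import *
c=load('w10'); r=lambda u,v,z:ray(c,u*.7,v*.7,z)
a,b=r(392.5,228,.006),r(393.5,405,.006); print(a,b,(a+b)/2,np.degrees(np.arctan2(*(a-b)[1::-1])),np.linalg.norm(a-b))
print(r(393,322,.01))
go(*((a+b)/2)[:2],.012,88)
print('weight top body',r(686,310,.03),'knob',r(724,337,.058),'caul',[r(*p,.02) for p in((441,156),(250,76),(471,79))])
```

```text
[0.50327521 0.15258206 0.006     ] [0.49987662 0.0563509  0.006     ] [0.50157592 0.10446648 0.006     ] 87.97732828486788 0.09629115593143431
[0.50166502 0.10623114 0.01      ]
pos [0.5028 0.1044 0.0911] yaw 87.9 q7 0.07 shift [-0.  -1.4 79.1] turn -0.002 t 18.1833
weight top body [0.63427729 0.11471319 0.03      ] knob [0.63283798 0.11341218 0.058     ] caul [array([0.52530863, 0.18461083, 0.02      ]), array([0.44873255, 0.21807747, 0.02      ]), array([0.53759176, 0.21369306, 0.02      ])]
```

Call:
arm_command --steps '[{"x":0.5,"y":-1.2,"z":25,"turn":0},{"x":0.5,"y":-1.2,"z":50,"turn":0},{"x":0.5,"y":-1.2,"z":67,"turn":0},{"x":0.5,"y":-1.2,"z":75,"turn":0},{"x":0.5,"y":-1.2,"z":78,"turn":0},{"x":0.5,"y":-1.2,"z":79.5,"turn":0},{"x":0.5,"y":-1.2,"z":79.5,"turn":0},{"x":0.5,"y":-1.2,"z":79.5,"turn":0}]'

```text
time_s: 18.85
tool_pos: [0.5015, 0.1064, 0.0115]
orientation: [0.719, 0.694, 0.001, 0.0]
wrist_force: [-0.9, -0.0, -0.6]
opening: 0.56
grip_force: 0.0
```

Call:
arm_command --steps '[{"x":0,"y":0,"z":0,"turn":0},{"x":0,"y":0,"z":0,"turn":0},{"x":0,"y":0,"z":0,"turn":0},{"x":0,"y":0,"z":0,"turn":0},{"x":0,"y":0,"z":0,"turn":0},{"x":0,"y":0,"z":0,"turn":0}]' --jaw 18

```text
time_s: 19.35
tool_pos: [0.5011, 0.1066, 0.0113]
orientation: [0.719, 0.695, 0.001, 0.0]
wrist_force: [-1.1, -0.3, 6.2]
opening: 0.316
grip_force: 24.7
```

Run:
```python
from h import *
print(state()['tool_pos'],state()['grip_force'],state()['wrist_force'])
c=load('w5'); r=lambda u,v,z:ray(c,u*.7,v*.7,z)
print('frame left corners from w5',r(157,316,.055),r(157,385,.055))
go(.5195,-.255,.16,169.8)
```

```text
[0.50111338 0.10659767 0.01128034] 24.654700756072998 [-1.05071349 -0.30529312  6.19644863]
frame left corners from w5 [ 0.47285135 -0.23153838  0.055     ] [ 0.46762053 -0.2622467   0.055     ]
pos [0.5011 0.1066 0.0113] yaw 88.0 q7 0.16 shift [-360.6   31.2 -149. ] turn -1.428 t 19.35
```

Call:
arm_command --steps '[{"x":0,"y":0,"z":-8,"turn":0},{"x":0,"y":0,"z":-45,"turn":0},{"x":0,"y":0,"z":-85,"turn":-0.05},{"x":-25,"y":2,"z":-115,"turn":-0.15},{"x":-60,"y":5,"z":-130,"turn":-0.27},{"x":-95,"y":8,"z":-140,"turn":-0.39},{"x":-130,"y":12,"z":-149,"turn":-0.51},{"x":-165,"y":15,"z":-149,"turn":-0.63},{"x":-200,"y":18,"z":-149,"turn":-0.75},{"x":-235,"y":20,"z":-149,"turn":-0.87},{"x":-270,"y":23,"z":-149,"turn":-0.99},{"x":-305,"y":26,"z":-149,"turn":-1.11},{"x":-335,"y":28,"z":-149,"turn":-1.23},{"x":-355,"y":30,"z":-149,"turn":-1.35},{"x":-361,"y":30,"z":-149,"turn":-1.428},{"x":-361,"y":30,"z":-149,"turn":-1.428},{"x":-361,"y":30,"z":-149,"turn":-1.428},{"x":-361,"y":30,"z":-149,"turn":-1.428}]'

```text
time_s: 20.85
tool_pos: [0.5179, -0.2542, 0.1595]
orientation: [0.089, 0.996, 0.0, -0.0]
wrist_force: [-0.5, 1.1, 0.3]
opening: 0.317
grip_force: 25.0
```

Run:
```python
from h import *
look('w11'); c=load('w11')
go(.5183,-.2554,.0665,169.8)
i=cv2.imread('pics/w11.png'); hsv=cv2.cvtColor(i,cv2.COLOR_BGR2HSV)
w10=cv2.imread('pics/w10.png'); print('bridge bgr w10',w10[250,393],w10[322,393],'now',i[300,400],i[330,400],i[360,400],i[390,400])
col=i[:,400].astype(int)
for v in range(180,470,6): print(v,i[v,400],end=' ')
```

```text
20.85 [ 0.5179 -0.2542  0.1595] 0.3173837463247021 [-0.5  1.1  0.3]
pos [ 0.5181 -0.254   0.1595] yaw 169.8 q7 1.97 shift [-0.5 -1.4 93. ] turn 0.0 t 20.9
bridge bgr w10 [ 47  70 113] [ 49  71 114] now [ 43  64 102] [36 58 94] [ 43  65 103] [26 40 64]
180 [119 167 215] 186 [117 165 212] 192 [113 158 204] 198 [115 162 208] 204 [123 173 221] 210 [125 176 223] 216 [113 157 203] 222 [121 172 220] 228 [124 175 222] 234 [125 176 223] 240 [131 185 230] 246 [135 189 234] 252 [133 188 232] 258 [132 186 231] 264 [119 166 214] 270 [122 171 220] 276 [24 35 59] 282 [40 60 95] 288 [38 57 92] 294 [ 41  62 100] 300 [ 43  64 102] 306 [ 44  64 104] 312 [ 44  64 103] 318 [ 41  63 102] 324 [ 43  64 103] 330 [36 58 94] 336 [39 58 93] 342 [ 44  65 104] 348 [ 44  66 105] 354 [ 44  66 104] 360 [ 43  65 103] 366 [ 43  65 103] 372 [ 44  65 104] 378 [ 44  66 105] 384 [33 50 77] 390 [26 40 64] 396 [28 40 65] 402 [27 40 64] 408 [27 40 65] 414 [28 40 64] 420 [27 40 65] 426 [27 40 64] 432 [29 41 65] 438 [27 40 63] 444 [26 40 64] 450 [28 40 64] 456 [28 41 67] 462 [ 43  62 102] 468 [ 42  62 100]
```

Run:
```python
from h import *
c=load('w11'); i=cv2.imread('pics/w11.png').astype(int)
p=np.array([.5179,-.2542,.1595]); tx=np.array([np.cos(np.radians(169.8)),np.sin(np.radians(169.8)),0])
print([ (v,i[v,400].tolist()) for v in range(270,286,1)])
for v in(274,280): print(v,(ray(c,280,v*.7,p[2]-.0053)-p)@tx,(ray(c,280,v*.7,p[2]-.0113)-p)@tx)
# lateral edges at a row through the end section
row=i[300]; d=(row.sum(1)<260)&(row[:,2]>70); print(np.where(d)[0][[0,-1]])
# same for w10 as reference of camera bias
```

```text
[(270, [122, 171, 220]), (271, [113, 161, 207]), (272, [91, 130, 169]), (273, [64, 90, 119]), (274, [37, 53, 75]), (275, [22, 33, 53]), (276, [24, 35, 59]), (277, [28, 43, 70]), (278, [35, 53, 85]), (279, [39, 59, 94]), (280, [41, 61, 96]), (281, [41, 61, 96]), (282, [40, 60, 95]), (283, [40, 59, 95]), (284, [41, 60, 95]), (285, [40, 59, 94])]
274 0.04529329686566991 0.04368764943180243
280 0.04334392509498098 0.04165438989108192
[  0 648]
```

Call:
arm_command --steps '[{"x":1.3,"y":-1.2,"z":35,"turn":0},{"x":1.3,"y":-1.2,"z":65,"turn":0},{"x":1.3,"y":-1.2,"z":80,"turn":0},{"x":1.3,"y":-1.2,"z":88,"turn":0},{"x":1.3,"y":-1.2,"z":91,"turn":0},{"x":1.3,"y":-1.2,"z":91,"turn":0},{"x":1.3,"y":-1.2,"z":91,"turn":0}]'

```text
time_s: 21.48
tool_pos: [0.5173, -0.2564, 0.0694]
orientation: [0.089, 0.996, -0.0, 0.001]
wrist_force: [-0.5, -0.0, 0.6]
opening: 0.316
grip_force: 25.0
```

Call:
arm_command --steps '[{"x":0,"y":0,"z":0.5,"turn":0},{"x":0,"y":0,"z":1,"turn":0},{"x":0,"y":0,"z":1.5,"turn":0},{"x":0,"y":0,"z":1.8,"turn":0},{"x":0,"y":0,"z":1.8,"turn":0}]'

```text
time_s: 21.9
tool_pos: [0.5165, -0.2564, 0.0668]
orientation: [0.089, 0.996, -0.0, 0.0]
wrist_force: [-0.5, -0.4, 0.5]
opening: 0.315
grip_force: 25.0
```

Call:
arm_command --steps '[{"x":0,"y":1,"z":0.2,"turn":0},{"x":0,"y":1,"z":0.5,"turn":0},{"x":0,"y":1,"z":0.8,"turn":0},{"x":0,"y":1,"z":0.8,"turn":0}]'

```text
time_s: 22.23
tool_pos: [0.5167, -0.2553, 0.0664]
orientation: [0.089, 0.996, 0.0, 0.0]
wrist_force: [-1.5, 1.0, 5.2]
opening: 0.317
grip_force: 25.6
```

Call:
arm_command --steps '[{"x":0,"y":0,"z":-0.3,"turn":0},{"x":0,"y":0,"z":-0.3,"turn":0},{"x":0,"y":0,"z":-0.3,"turn":0},{"x":0,"y":0,"z":-0.3,"turn":0},{"x":0,"y":0,"z":-5,"turn":0},{"x":0,"y":0,"z":-25,"turn":0},{"x":-20,"y":0,"z":-55,"turn":0},{"x":-50,"y":0,"z":-75,"turn":0},{"x":-50,"y":0,"z":-75,"turn":0},{"x":-50,"y":0,"z":-75,"turn":0},{"x":-50,"y":0,"z":-75,"turn":0}]' --jaw 48

```text
time_s: 23.15
tool_pos: [0.565, -0.2639, 0.1403]
orientation: [0.089, 0.996, 0.0, -0.001]
wrist_force: [-0.3, -0.6, -0.6]
opening: 0.56
grip_force: 0.0
```

Run:
```python
from h import *
look('w12')
```

```text
23.15 [ 0.565  -0.2639  0.1403] 0.5600749252512561 [-0.3 -0.6 -0.6]
```

View pics/w12.png

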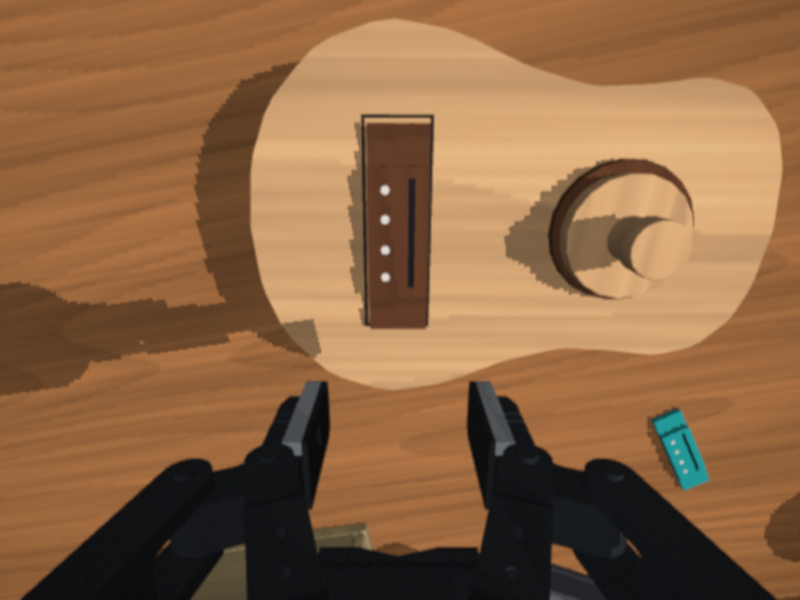

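Bridge is square in the frame, between frame lines u=363 and 433, but about 2 mm towards the bottom (gap 7 px at the top, none at the bottom). The plug flange sits on the ring at (628,235).

Run:
```python
from h import *
c=load('w12'); p=np.array([.5195,-.2556,0]); a=np.radians(169.8); tx=np.array([np.cos(a),np.sin(a),0]); ty=np.array([np.sin(a),-np.cos(a),0])
def q(u,v,z): d=ray(c,u*.7,v*.7,z)-p; return (1000*np.array([d@tx,d@ty])).round(1)
print('frame top',q(363,116,.055),q(433,117,.055),'bot',q(365,326,.055),q(428,327,.055))
print('bridge top',q(368,124,.061),q(432,125,.061),'bot',q(370,327,.061),q(427,328,.061))
print('plug flange c',q(628,235,.073),'knob',q(662,248,.099))
i=cv2.imread('pics/w12.png').astype(int).sum(2)
print(i[105:130,400].tolist(),i[318:336,400].tolist()); print(i[225,355:375].tolist(),i[225,420:440].tolist())
```

```text
frame top [ 49.9 -15.1] [49.4 15.9] bot [-49.8 -16.5] [-50.4  15.8]
bridge top [ 46.3 -12.6] [45.9 15.1] bot [-48.  -13.6] [-48.5  14.9]
plug flange c [  0.2 101.7] knob [ -0.2 102.6]
[495, 498, 498, 498, 499, 500, 499, 479, 437, 349, 250, 216, 293, 405, 479, 495, 477, 415, 338, 254, 198, 186, 183, 182, 182] [198, 196, 196, 193, 192, 198, 199, 200, 210, 240, 309, 388, 447, 478, 483, 476, 474, 475]
[303, 302, 301, 304, 306, 305, 295, 249, 177, 124, 133, 189, 216, 218, 201, 195, 190, 191, 195, 193] [204, 201, 200, 198, 199, 199, 195, 186, 162, 173, 245, 376, 477, 493, 499, 498, 498, 498, 498, 498]
```

Call:
arm_command --steps '[{"x":25,"y":0,"z":15,"turn":0},{"x":50,"y":0,"z":35,"turn":0},{"x":50,"y":0,"z":60,"turn":0},{"x":50,"y":0,"z":71,"turn":0},{"x":50,"y":0,"z":74,"turn":0},{"x":50,"y":0,"z":74,"turn":0},{"x":50,"y":0,"z":74,"turn":0}]'

```text
time_s: 23.78
tool_pos: [0.5174, -0.2558, 0.0673]
orientation: [0.089, 0.996, -0.0, 0.001]
wrist_force: [1.0, -0.1, 0.6]
opening: 0.56
grip_force: 0.0
```

Call:
arm_command --steps '[{"x":0,"y":0,"z":0,"turn":0},{"x":0,"y":0,"z":0,"turn":0},{"x":0,"y":0,"z":0,"turn":0},{"x":0,"y":0,"z":0,"turn":0},{"x":0,"y":0,"z":0,"turn":0},{"x":0.6,"y":-0.5,"z":-0.3,"turn":0},{"x":1.1,"y":-0.9,"z":-0.3,"turn":0},{"x":1.1,"y":-0.9,"z":0,"turn":0},{"x":1.1,"y":-0.9,"z":0.3,"turn":0},{"x":1.1,"y":-0.9,"z":0.6,"turn":0},{"x":1.1,"y":-0.9,"z":0.6,"turn":0}]' --jaw 18

```text
time_s: 24.7
tool_pos: [0.5168, -0.256, 0.0679]
orientation: [0.089, 0.996, 0.0, 0.002]
wrist_force: [-0.3, 2.2, 13.6]
opening: 0.316
grip_force: 25.8
```

Call:
arm_command --steps '[{"x":0,"y":0,"z":-0.5,"turn":0},{"x":0,"y":0,"z":-0.5,"turn":0}]'

```text
time_s: 24.87
tool_pos: [0.5168, -0.256, 0.0679]
orientation: [0.089, 0.996, -0.0, 0.002]
wrist_force: [1.9, 1.1, 9.1]
opening: 0.319
grip_force: 25.4
```

Call:
arm_command --steps '[{"x":0,"y":0,"z":0,"turn":0},{"x":0,"y":0,"z":0,"turn":0},{"x":0,"y":0,"z":0,"turn":0},{"x":0,"y":0,"z":0,"turn":0},{"x":0,"y":0,"z":-5,"turn":0},{"x":0,"y":0,"z":-25,"turn":0},{"x":-20,"y":0,"z":-55,"turn":0},{"x":-50,"y":0,"z":-75,"turn":0},{"x":-50,"y":0,"z":-75,"turn":0},{"x":-50,"y":0,"z":-75,"turn":0},{"x":-50,"y":0,"z":-75,"turn":0}]' --jaw 52

```text
time_s: 25.78
tool_pos: [0.5636, -0.2647, 0.1411]
orientation: [0.089, 0.996, 0.0, -0.001]
wrist_force: [-0.6, 0.9, -0.4]
opening: 0.613
grip_force: 0.0
```

Run:
```python
from h import *
look('w13')
c=load('w13'); p=np.array([.5195,-.2556,0]); a=np.radians(169.8); tx=np.array([np.cos(a),np.sin(a),0]); ty=np.array([np.sin(a),-np.cos(a),0])
# rectified view of the z=.061 plane and z=.055 plane profile prints
i=cv2.imread('pics/w13.png').astype(np.float32).sum(2)
def samp(s,t,z):
    u,v=np.array(proj(c,np.r_[(p+s*tx+t*ty)[:2],z]))/.7; return int(cv2.getRectSubPix(i,(1,1),(u,v))[0,0])
for t in(-8,0,8): print('long',t,[(s,samp(s/1e3,t/1e3,.061)) for s in list(range(42,55))],[(s,samp(s/1e3,t/1e3,.061)) for s in range(-54,-44)])
for s in(-40,40): print('lat',s,[(t,samp(s/1e3,t/1e3,.061)) for t in range(-20,-9)],[(t,samp(s/1e3,t/1e3,.061)) for t in range(10,21)])
go(.495,.222,.16,157)
```

```text
25.7833 [ 0.5636 -0.2647  0.1411] 0.6125362291399753 [-0.6  0.9 -0.4]
long -8 [(42, 178), (43, 177), (44, 179), (45, 182), (46, 180), (47, 229), (48, 408), (49, 307), (50, 226), (51, 445), (52, 497), (53, 494), (54, 494)] [(-54, 494), (-53, 478), (-52, 474), (-51, 476), (-50, 481), (-49, 467), (-48, 355), (-47, 216), (-46, 197), (-45, 197)]
long 0 [(42, 192), (43, 185), (44, 179), (45, 180), (46, 182), (47, 227), (48, 408), (49, 309), (50, 272), (51, 467), (52, 498), (53, 497), (54, 494)] [(-54, 491), (-53, 479), (-52, 474), (-51, 477), (-50, 482), (-49, 468), (-48, 357), (-47, 217), (-46, 194), (-45, 194)]
long 8 [(42, 193), (43, 183), (44, 178), (45, 179), (46, 181), (47, 228), (48, 412), (49, 308), (50, 277), (51, 472), (52, 499), (53, 499), (54, 495)] [(-54, 491), (-53, 480), (-52, 477), (-51, 475), (-50, 483), (-49, 469), (-48, 356), (-47, 219), (-46, 196), (-45, 194)]
lat -40 [(-20, 519), (-19, 443), (-18, 336), (-17, 299), (-16, 173), (-15, 148), (-14, 221), (-13, 198), (-12, 197), (-11, 197), (-10, 199)] [(10, 198), (11, 199), (12, 199), (13, 201), (14, 182), (15, 266), (16, 474), (17, 526), (18, 526), (19, 525), (20, 527)]
lat 40 [(-20, 509), (-19, 501), (-18, 430), (-17, 328), (-16, 228), (-15, 104), (-14, 172), (-13, 193), (-12, 193), (-11, 193), (-10, 194)] [(10, 199), (11, 199), (12, 198), (13, 229), (14, 290), (15, 197), (16, 420), (17, 514), (18, 510), (19, 511), (20, 511)]
pos [ 0.563  -0.2646  0.1407] yaw 169.8 q7 1.97 shift [153.2 466.8 -18.7] turn 0.223 t 25.8333
```

Bridge is now centred to within about 0.5 mm. On to the caul.

Call:
arm_command --steps '[{"x":13,"y":40,"z":-19,"turn":0.02},{"x":26,"y":80,"z":-19,"turn":0.04},{"x":39,"y":120,"z":-19,"turn":0.06},{"x":52,"y":160,"z":-19,"turn":0.08},{"x":65,"y":200,"z":-19,"turn":0.1},{"x":78,"y":240,"z":-19,"turn":0.12},{"x":91,"y":280,"z":-19,"turn":0.14},{"x":104,"y":320,"z":-19,"turn":0.16},{"x":117,"y":360,"z":-10,"turn":0.18},{"x":130,"y":400,"z":5,"turn":0.2},{"x":143,"y":440,"z":20,"turn":0.223},{"x":153,"y":462,"z":31,"turn":0.23},{"x":153,"y":462,"z":31,"turn":0.23},{"x":153,"y":462,"z":31,"turn":0.23},{"x":153,"y":462,"z":31,"turn":0.23}]'

```text
time_s: 27.08
tool_pos: [0.4948, 0.2156, 0.1099]
orientation: [0.203, 0.979, -0.001, -0.001]
wrist_force: [0.2, -0.6, -0.8]
opening: 0.602
grip_force: 0.0
```

Run:
```python
from h import *
look('w14'); c=load('w14'); i=cv2.imread('pics/w14.png')
h=cv2.cvtColor(i,cv2.COLOR_BGR2HSV)
u,v=(np.array(proj(c,(.4935,.2165,.02)))/.7).astype(int); print(u,v,i[v,u],h[v,u])
m=cv2.inRange(h,np.array([h[v,u,0]-5,60,max(h[v,u,2]-40,0)],dtype=int).astype(float),np.array([h[v,u,0]+5,255,255.]))
n,l,st,_=cv2.connectedComponentsWithStats(m); k=l[v,u]; print(st[k])
pts=np.argwhere(l==k)[:,::-1].astype(float)
for z in(.02,.024):
    w=np.array([ray(c,a*.7,b*.7,z)[:2] for a,b in pts[::7]])
    r=cv2.minAreaRect((w*1000).astype(np.float32)); print(z,r)
go(.4935,.2165,.02,156.6)
```

```text
27.0833 [0.4948 0.2156 0.1099] 0.6019288651582557 [ 0.2 -0.6 -0.8]
397 313 [161 222 240] [ 23  84 240]
[ 364  232   66  154 9417]
0.02 ((492.95782470703125, 216.27487182617188), (31.866071701049805, 83.98826599121094), 66.59112548828125)
0.024 ((491.6452941894531, 216.866455078125), (31.297378540039062, 82.48941802978516), 66.59111022949219)
pos [0.4955 0.215  0.1104] yaw 156.5 q7 0.86 shift [ 2.5  0.7 90.4] turn -0.001 t 27.1333
```

Call:
arm_command --steps '[{"x":2.3,"y":0.1,"z":30,"turn":0},{"x":2.3,"y":0.1,"z":60,"turn":0},{"x":2.3,"y":0.1,"z":80,"turn":0},{"x":2.3,"y":0.1,"z":89,"turn":0},{"x":2.3,"y":0.1,"z":92,"turn":0},{"x":2.3,"y":0.1,"z":92,"turn":0},{"x":2.3,"y":0.1,"z":92,"turn":0}]'

```text
time_s: 27.72
tool_pos: [0.4947, 0.2175, 0.0198]
orientation: [0.203, 0.979, 0.001, 0.001]
wrist_force: [0.1, -0.1, -0.4]
opening: 0.61
grip_force: 0.0
```

Call:
arm_command --steps '[{"x":0,"y":0,"z":0,"turn":0},{"x":0,"y":0,"z":0,"turn":0},{"x":0,"y":0,"z":0,"turn":0},{"x":0,"y":0,"z":0,"turn":0},{"x":0,"y":0,"z":0,"turn":0},{"x":0,"y":0,"z":0,"turn":0}]' --jaw 22 --squeeze 30

```text
time_s: 28.22
tool_pos: [0.4945, 0.218, 0.0201]
orientation: [0.203, 0.979, 0.001, 0.001]
wrist_force: [-1.1, -1.1, 5.8]
opening: 0.369
grip_force: 29.9
```

Run:
```python
from h import *
go(.5193,-.2565,.17,169.8)
```

```text
pos [0.4945 0.218  0.0201] yaw 156.6 q7 0.91 shift [-211.2 -425.5 -150.3] turn -0.23 t 28.2167
```

Call:
arm_command --steps '[{"x":0,"y":0,"z":-10,"turn":0},{"x":0,"y":0,"z":-45,"turn":0},{"x":0,"y":0,"z":-85,"turn":0},{"x":-10,"y":-20,"z":-120,"turn":-0.02},{"x":-25,"y":-55,"z":-140,"turn":-0.04},{"x":-45,"y":-92,"z":-150,"turn":-0.06},{"x":-63,"y":-128,"z":-150,"turn":-0.08},{"x":-81,"y":-164,"z":-150,"turn":-0.1},{"x":-99,"y":-200,"z":-150,"turn":-0.12},{"x":-117,"y":-236,"z":-150,"turn":-0.14},{"x":-135,"y":-272,"z":-150,"turn":-0.16},{"x":-153,"y":-308,"z":-150,"turn":-0.18},{"x":-171,"y":-344,"z":-150,"turn":-0.2},{"x":-189,"y":-380,"z":-150,"turn":-0.22},{"x":-205,"y":-412,"z":-150,"turn":-0.23},{"x":-211.5,"y":-425.5,"z":-150,"turn":-0.23},{"x":-211.5,"y":-425.5,"z":-150,"turn":-0.23},{"x":-211.5,"y":-425.5,"z":-150,"turn":-0.23},{"x":-211.5,"y":-425.5,"z":-150,"turn":-0.23}]'

```text
time_s: 29.8
tool_pos: [0.5191, -0.2552, 0.169]
orientation: [0.088, 0.996, 0.001, 0.0]
wrist_force: [0.7, 0.1, -1.1]
opening: 0.362
grip_force: 30.2
```

Run:
```python
from h import *
look('w15'); c=load('w15'); i=cv2.imread('pics/w15.png')
p=pp=state()['tool_pos']; h=cv2.cvtColor(i,cv2.COLOR_BGR2HSV)
m=cv2.inRange(h,(18,60,150),(28,120,255)); n,l,st,ce=cv2.connectedComponentsWithStats(m)
for k in range(1,n):
    if st[k,4]>1500: print(st[k],ce[k])
r=R.from_quat(state()['orientation']).as_matrix()
# caul top ends along tool x: predicted pixel for offset 0
for s in(.042,-.042): print(s,np.array(proj(c,p+r[:,0]*s+[0,0,-.0001]))/.7)
print([ (v,i[v,398].tolist()) for v in range(250,300,4)])
go(.520,-.2566,.0851,169.8)
```

```text
29.8 [ 0.5191 -0.2552  0.169 ] 0.36151273616002844 [ 0.7  0.1 -1.1]
[  346   285   105   111 10344] [397.30278422 336.04901392]
[ 354  441   91   67 4495] [402.30411568 480.43959956]
0.042 [397.60393011 289.17645325]
-0.042 [398.00928038 509.84453137]
[(250, [39, 59, 95]), (254, [30, 46, 75]), (258, [39, 60, 95]), (262, [38, 60, 96]), (266, [39, 61, 96]), (270, [43, 64, 93]), (274, [62, 88, 102]), (278, [64, 90, 103]), (282, [64, 91, 104]), (286, [102, 144, 165]), (290, [135, 190, 218]), (294, [136, 190, 218]), (298, [135, 191, 218])]
pos [ 0.5193 -0.2547  0.1689] yaw 169.9 q7 1.99 shift [-1.  -1.8 83.8] turn 0.002 t 29.85
```

Call:
arm_command --steps '[{"x":-1,"y":-1.6,"z":30,"turn":0},{"x":-1,"y":-1.6,"z":60,"turn":0},{"x":-1,"y":-1.6,"z":73,"turn":0},{"x":-1,"y":-1.6,"z":79,"turn":0},{"x":-1,"y":-1.6,"z":80,"turn":0},{"x":-1,"y":-1.6,"z":80,"turn":0},{"x":-1,"y":-1.6,"z":80,"turn":0}]'

```text
time_s: 30.43
tool_pos: [0.5207, -0.2586, 0.0901]
orientation: [0.089, 0.996, -0.0, 0.001]
wrist_force: [0.0, 0.7, -0.7]
opening: 0.364
grip_force: 30.2
```

Call:
arm_command --steps '[{"x":0,"y":0,"z":1,"turn":0},{"x":0,"y":0,"z":1.8,"turn":0},{"x":0,"y":0,"z":2.5,"turn":0},{"x":0,"y":0,"z":2.5,"turn":0},{"x":0,"y":0,"z":2.5,"turn":0}]'

```text
time_s: 30.85
tool_pos: [0.5197, -0.2584, 0.0863]
orientation: [0.089, 0.996, 0.0, 0.0]
wrist_force: [-0.0, 0.2, -0.4]
opening: 0.368
grip_force: 30.2
```

Call:
arm_command --steps '[{"x":0,"y":1.7,"z":0,"turn":0},{"x":0,"y":1.7,"z":0.4,"turn":0},{"x":0,"y":1.7,"z":0.8,"turn":0},{"x":0,"y":1.7,"z":1.2,"turn":0},{"x":0,"y":1.7,"z":1.2,"turn":0}]'

```text
time_s: 31.27
tool_pos: [0.52, -0.2566, 0.0852]
orientation: [0.089, 0.996, 0.0, 0.0]
wrist_force: [-0.8, 0.8, 1.8]
opening: 0.363
grip_force: 30.5
```

Call:
arm_command --steps '[{"x":0,"y":0,"z":0.4,"turn":0},{"x":0,"y":0,"z":0.4,"turn":0}]'

```text
time_s: 31.43
tool_pos: [0.52, -0.2566, 0.0852]
orientation: [0.089, 0.996, 0.0, 0.0]
wrist_force: [-1.9, 1.5, 5.8]
opening: 0.362
grip_force: 30.9
```

Call:
arm_command --steps '[{"x":0,"y":0,"z":0,"turn":0},{"x":0,"y":0,"z":0,"turn":0},{"x":0,"y":0,"z":0,"turn":0},{"x":0,"y":0,"z":0,"turn":0},{"x":0,"y":0,"z":-5,"turn":0},{"x":0,"y":0,"z":-25,"turn":0},{"x":-20,"y":0,"z":-45,"turn":0},{"x":-50,"y":0,"z":-56,"turn":0},{"x":-50,"y":0,"z":-56,"turn":0},{"x":-50,"y":0,"z":-56,"turn":0},{"x":-50,"y":0,"z":-56,"turn":0}]' --jaw 56

```text
time_s: 32.35
tool_pos: [0.5685, -0.2654, 0.1402]
orientation: [0.089, 0.996, 0.0, -0.001]
wrist_force: [-0.0, 0.4, -0.5]
opening: 0.657
grip_force: 0.0
```

Run:
```python
from h import *
look('w16'); c=load('w16'); i=cv2.imread('pics/w16.png'); h=cv2.cvtColor(i,cv2.COLOR_BGR2HSV)
a=np.radians(169.8); tx=np.array([np.cos(a),np.sin(a),0]); ty=np.array([np.sin(a),-np.cos(a),0]); p=np.array([.5195,-.2556,0])
u,v=(np.array(proj(c,(.5195,-.2556,.085)))/.7).astype(int); print(u,v,i[v,u],h[v,u])
for z0,z1 in((18,28),):
    m=cv2.inRange(h,(21,50,150),(28,110,255)); n,l,st,_=cv2.connectedComponentsWithStats(m); k=l[v,u]; print(k,st[k])
    pts=np.argwhere(l==k)[:,::-1]
    w=np.array([ray(c,x*.7,y*.7,.085)[:2] for x,y in pts[::7]]); r=cv2.minAreaRect((w*1000).astype(np.float32)); print(r)
    d=np.array([r[0][0]/1e3,r[0][1]/1e3,0])-p; print('caul rel',d@tx*1e3,d@ty*1e3)
g=i.astype(np.float32).sum(2)
def samp(s,t,z):
    uu,vv=np.array(proj(c,np.r_[(p+s*tx+t*ty)[:2],z]))/.7; return int(cv2.getRectSubPix(g,(1,1),(uu,vv))[0,0])
print([(s,samp(s/1e3,0,.061)) for s in range(40,55)],[(s,samp(s/1e3,0,.061)) for s in range(-54,-40)])
go(.634,.1135,.16,169.8)
```

```text
32.35 [ 0.5685 -0.2654  0.1402] 0.6568995589394145 [-0.   0.4 -0.5]
398 231 [134 189 217] [ 20  98 217]
0 [     0      0    800    600 478538]
((579.8359985351562, -266.3312683105469), (444.3085021972656, 287.3673095703125), 79.77664184570312)
caul rel -61.28276862281237 0.12291749334113615
[(40, 528), (41, 528), (42, 524), (43, 403), (44, 202), (45, 172), (46, 169), (47, 221), (48, 372), (49, 227), (50, 289), (51, 462), (52, 470), (53, 470), (54, 468)] [(-54, 466), (-53, 456), (-52, 470), (-51, 516), (-50, 541), (-49, 542), (-48, 542), (-47, 542), (-46, 541), (-45, 541), (-44, 539), (-43, 539), (-42, 540), (-41, 540)]
pos [ 0.568  -0.2654  0.1399] yaw 169.8 q7 1.99 shift [  2.2 384.6 -20. ] turn -0.0 t 32.4
```

Run:
```python
from h import *
c=load('w16'); i=cv2.imread('pics/w16.png'); g=i.astype(np.float32).sum(2)
a=np.radians(169.8); tx=np.array([np.cos(a),np.sin(a),0]); ty=np.array([np.sin(a),-np.cos(a),0]); p=np.array([.5195,-.2556,0])
def samp(s,t,z):
    uu,vv=np.array(proj(c,np.r_[(p+s*tx/1e3+t*ty/1e3)[:2],z]))/.7; return int(cv2.getRectSubPix(g,(1,1),(uu,vv))[0,0])
for t in(-10,0,10):print([(s,samp(s,t,.085)) for s in range(37,50)],[(s,samp(s,t,.085)) for s in range(-50,-37)])
for s in(-30,0,30):print([(t,samp(s,t,.085)) for t in range(-22,-10)],[(t,samp(s,t,.085)) for t in range(10,22)])
```

```text
[(37, 544), (38, 542), (39, 544), (40, 542), (41, 539), (42, 368), (43, 179), (44, 172), (45, 181), (46, 347), (47, 301), (48, 279), (49, 462)] [(-50, 477), (-49, 477), (-48, 474), (-47, 470), (-46, 469), (-45, 470), (-44, 460), (-43, 454), (-42, 496), (-41, 539), (-40, 543), (-39, 543), (-38, 544)]
[(37, 528), (38, 529), (39, 528), (40, 528), (41, 523), (42, 359), (43, 178), (44, 171), (45, 181), (46, 349), (47, 261), (48, 278), (49, 464)] [(-50, 478), (-49, 478), (-48, 472), (-47, 470), (-46, 468), (-45, 471), (-44, 463), (-43, 456), (-42, 496), (-41, 536), (-40, 541), (-39, 542), (-38, 542)]
[(37, 530), (38, 530), (39, 528), (40, 528), (41, 524), (42, 357), (43, 173), (44, 165), (45, 173), (46, 333), (47, 265), (48, 282), (49, 468)] [(-50, 485), (-49, 477), (-48, 471), (-47, 466), (-46, 469), (-45, 471), (-44, 462), (-43, 454), (-42, 484), (-41, 524), (-40, 531), (-39, 532), (-38, 531)]
[(-22, 308), (-21, 309), (-20, 309), (-19, 309), (-18, 307), (-17, 342), (-16, 508), (-15, 561), (-14, 565), (-13, 559), (-12, 552), (-11, 548)] [(10, 535), (11, 529), (12, 531), (13, 531), (14, 532), (15, 528), (16, 501), (17, 490), (18, 492), (19, 493), (20, 491), (21, 492)]
[(-22, 283), (-21, 282), (-20, 281), (-19, 284), (-18, 282), (-17, 309), (-16, 510), (-15, 564), (-14, 563), (-13, 558), (-12, 553), (-11, 550)] [(10, 536), (11, 534), (12, 533), (13, 532), (14, 534), (15, 525), (16, 475), (17, 459), (18, 456), (19, 460), (20, 457), (21, 459)]
[(-22, 302), (-21, 304), (-20, 306), (-19, 307), (-18, 306), (-17, 334), (-16, 501), (-15, 558), (-14, 560), (-13, 557), (-12, 553), (-11, 547)] [(10, 533), (11, 532), (12, 529), (13, 529), (14, 529), (15, 528), (16, 515), (17, 511), (18, 510), (19, 511), (20, 510), (21, 509)]
```

Caul is centred on the bridge within about 0.3 mm. Now the weight.

Call:
arm_command --steps '[{"x":0,"y":20,"z":-20,"turn":0},{"x":0,"y":60,"z":-25,"turn":0},{"x":0,"y":100,"z":-25,"turn":0},{"x":1,"y":140,"z":-25,"turn":0},{"x":1,"y":180,"z":-25,"turn":0},{"x":1,"y":220,"z":-25,"turn":0},{"x":2,"y":260,"z":-20,"turn":0},{"x":2,"y":300,"z":-10,"turn":0},{"x":2,"y":340,"z":0,"turn":0},{"x":2,"y":375,"z":10,"turn":0},{"x":2,"y":385,"z":20,"turn":0},{"x":2,"y":385,"z":25,"turn":0},{"x":2,"y":385,"z":25,"turn":0},{"x":2,"y":385,"z":25,"turn":0}]' --jaw 45

```text
time_s: 33.57
tool_pos: [0.6347, 0.1109, 0.1152]
orientation: [0.09, 0.996, -0.001, -0.001]
wrist_force: [-0.1, -0.5, -0.4]
opening: 0.528
grip_force: 0.0
```

Run:
```python
from h import *
look('w17'); c=load('w17'); i=cv2.imread('pics/w17.png'); h=cv2.cvtColor(i,cv2.COLOR_BGR2HSV)
u,v=(np.array(proj(c,(.634,.114,.058)))/.7).astype(int); print(u,v,i[v,u],h[v,u])
print(np.array(proj(c,(.634,.114,.030)))/.7)
m=cv2.inRange(h,(15,140,60),(30,255,255)); n,l,st,ce=cv2.connectedComponentsWithStats(m)
for k in range(1,n):
    if st[k,4]>800: print(st[k],ce[k].round())
go(.634,.114,.046,169.8)
```

```text
33.5667 [0.6347 0.1109 0.1152] 0.5277736386843114 [-0.1 -0.5 -0.4]
403 338 [ 86 179 224] [ 20 157 224]
[402.92072432 317.09808875]
[ 355  269   83   94 5904] [396. 315.]
pos [0.6353 0.1107 0.1159] yaw 169.6 q7 1.36 shift [ 1.9  3.1 69.8] turn -0.003 t 33.6167
```

Call:
arm_command --steps '[{"x":1.5,"y":0,"z":25,"turn":0},{"x":1.5,"y":0,"z":48,"turn":0},{"x":1.5,"y":0,"z":62,"turn":0},{"x":1.5,"y":0,"z":68,"turn":0},{"x":1.5,"y":0,"z":70,"turn":0},{"x":1.5,"y":0,"z":70,"turn":0},{"x":1.5,"y":0,"z":70,"turn":0}]'

```text
time_s: 34.2
tool_pos: [0.6348, 0.1137, 0.0467]
orientation: [0.089, 0.996, 0.0, 0.001]
wrist_force: [0.2, 0.5, 0.3]
opening: 0.528
grip_force: 0.0
```

Call:
arm_command --steps '[{"x":0,"y":0,"z":0,"turn":0},{"x":0,"y":0,"z":0,"turn":0},{"x":0,"y":0,"z":0,"turn":0},{"x":0,"y":0,"z":0,"turn":0},{"x":0,"y":0,"z":0,"turn":0},{"x":0,"y":0,"z":0,"turn":0},{"x":0,"y":0,"z":-2,"turn":0},{"x":0,"y":0,"z":-5,"turn":0},{"x":0,"y":0,"z":-8,"turn":0},{"x":0,"y":0,"z":-8,"turn":0}]' --jaw 10 --squeeze 50

```text
time_s: 35.03
tool_pos: [0.6337, 0.1147, 0.0537]
orientation: [0.088, 0.996, 0.0, -0.0]
wrist_force: [0.1, -0.4, -5.2]
opening: 0.208
grip_force: 48.9
```

Run:
```python
from h import *
go(.5195,-.2565,.19,169.8)
```

```text
pos [0.6337 0.1147 0.0537] yaw 169.8 q7 1.38 shift [  47.  -385.5 -136.5] turn 0.001 t 35.0333
```

Call:
arm_command --steps '[{"x":0,"y":0,"z":-30,"turn":0},{"x":0,"y":0,"z":-65,"turn":0},{"x":0,"y":-5,"z":-100,"turn":0},{"x":4,"y":-30,"z":-125,"turn":0},{"x":8,"y":-65,"z":-136,"turn":0},{"x":12,"y":-100,"z":-136,"turn":0},{"x":17,"y":-137,"z":-136,"turn":0},{"x":22,"y":-174,"z":-136,"turn":0},{"x":26,"y":-211,"z":-136,"turn":0},{"x":30,"y":-248,"z":-136,"turn":0},{"x":34,"y":-285,"z":-136,"turn":0},{"x":39,"y":-320,"z":-136,"turn":0},{"x":43,"y":-350,"z":-136,"turn":0},{"x":46,"y":-373,"z":-136,"turn":0},{"x":47,"y":-385,"z":-136,"turn":0},{"x":47,"y":-385,"z":-136,"turn":0},{"x":47,"y":-385,"z":-136,"turn":0},{"x":47,"y":-385,"z":-136,"turn":0}]'

```text
time_s: 36.53
tool_pos: [0.5203, -0.2544, 0.1893]
orientation: [0.088, 0.996, 0.001, -0.0]
wrist_force: [0.4, 1.4, -3.9]
opening: 0.208
grip_force: 50.1
```

Run:
```python
from h import *
look('w18'); c=load('w18')
p=state()['tool_pos']
for z in (.012,-.016): print(np.array(proj(c,p+[0,0,z]))/.7)
a=np.radians(169.8); tx=np.array([np.cos(a),np.sin(a),0])
print('body top ends',[ (np.array(proj(c,p+tx*s+[0,0,-.016]))/.7).round() for s in(.022,-.022)])
go(.5195,-.2566,.131,169.8)
```

```text
36.5333 [ 0.5203 -0.2544  0.1893] 0.20812984150107666 [ 0.4  1.4 -3.9]
[396.9652659  430.32527917]
[396.9892602 386.0587508]
body top ends [array([397., 330.]), array([397., 437.])]
pos [ 0.5204 -0.2542  0.1893] yaw 170.0 q7 1.99 shift [ 0.5 -2.6 58.3] turn 0.003 t 36.5833
```

View pics/w18.png

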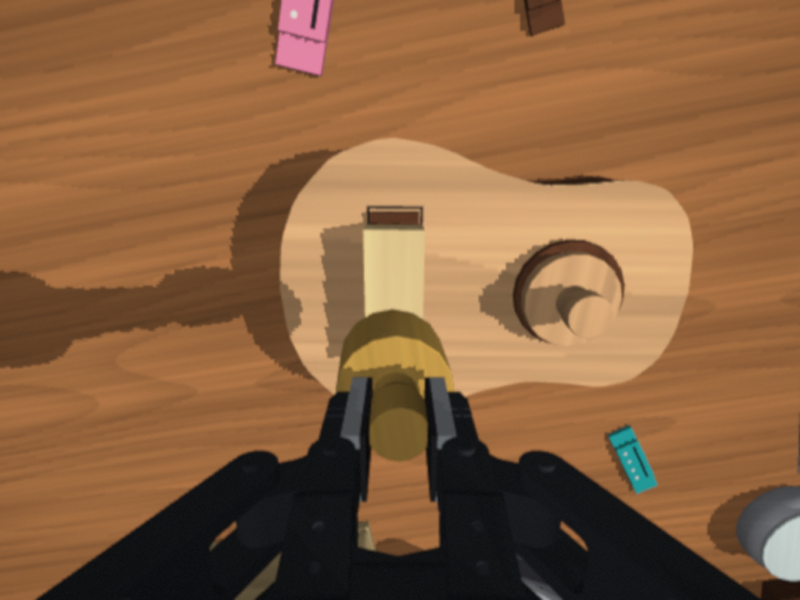

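The weight hangs upright (body at (395,350)) over the caul. Lowering it gently.

Call:
arm_command --steps '[{"x":1.5,"y":-2,"z":20,"turn":0},{"x":1.5,"y":-2,"z":38,"turn":0},{"x":1.5,"y":-2,"z":48,"turn":0},{"x":1.5,"y":-2,"z":53,"turn":0},{"x":1.5,"y":-2,"z":54.5,"turn":0},{"x":1.5,"y":-2,"z":54.5,"turn":0},{"x":1.5,"y":-2,"z":54.5,"turn":0}]'

```text
time_s: 37.17
tool_pos: [0.5184, -0.2584, 0.1359]
orientation: [0.089, 0.996, -0.0, 0.001]
wrist_force: [0.4, 0.3, -5.1]
opening: 0.209
grip_force: 50.1
```

Call:
arm_command --steps '[{"x":0,"y":0,"z":0.6,"turn":0},{"x":0,"y":0,"z":1.2,"turn":0},{"x":0,"y":0,"z":1.8,"turn":0},{"x":0,"y":0,"z":2.2,"turn":0},{"x":0,"y":0,"z":2.2,"turn":0},{"x":0,"y":0,"z":2.2,"turn":0}]'

```text
time_s: 37.67
tool_pos: [0.5176, -0.2584, 0.1329]
orientation: [0.089, 0.996, 0.0, 0.0]
wrist_force: [0.6, -0.3, -4.7]
opening: 0.209
grip_force: 50.1
```

Call:
arm_command --steps '[{"x":0,"y":1,"z":0,"turn":0},{"x":0,"y":2,"z":0.3,"turn":0},{"x":0,"y":2,"z":0.8,"turn":0},{"x":0,"y":2,"z":1.2,"turn":0},{"x":0,"y":2,"z":1.6,"turn":0},{"x":0,"y":2,"z":1.6,"turn":0}]'

```text
time_s: 38.17
tool_pos: [0.5182, -0.2563, 0.1316]
orientation: [0.089, 0.996, 0.0, 0.0]
wrist_force: [0.4, 0.3, -0.3]
opening: 0.207
grip_force: 50.1
```

Call:
arm_command --steps '[{"x":0,"y":0,"z":0.3,"turn":0},{"x":0,"y":0,"z":0.3,"turn":0}]'

```text
time_s: 38.33
tool_pos: [0.5183, -0.2564, 0.1315]
orientation: [0.089, 0.996, 0.0, 0.0]
wrist_force: [-0.4, 1.3, 1.5]
opening: 0.213
grip_force: 50.2
```

Call:
arm_command --steps '[{"x":0,"y":0,"z":0,"turn":0},{"x":0,"y":0,"z":0,"turn":0},{"x":0,"y":0,"z":0,"turn":0},{"x":0,"y":0,"z":0,"turn":0},{"x":0,"y":0,"z":-5,"turn":0},{"x":0,"y":0,"z":-25,"turn":0},{"x":0,"y":0,"z":-60,"turn":0},{"x":-40,"y":0,"z":-75,"turn":0},{"x":-60,"y":0,"z":-75,"turn":0},{"x":-60,"y":0,"z":-75,"turn":0},{"x":-60,"y":0,"z":-75,"turn":0}]' --jaw 45

```text
time_s: 39.25
tool_pos: [0.5777, -0.2669, 0.2062]
orientation: [0.088, 0.996, -0.0, 0.0]
wrist_force: [-0.3, -0.2, -0.3]
opening: 0.523
grip_force: 0.0
```

Run:
```python
from h import *
look('w19'); c=load('w19'); i=cv2.imread('pics/w19.png'); h=cv2.cvtColor(i,cv2.COLOR_BGR2HSV)
a=np.radians(169.8); tx=np.array([np.cos(a),np.sin(a),0]); ty=np.array([np.sin(a),-np.cos(a),0]); p=np.array([.5193,-.2560,0])
m=cv2.inRange(h,(15,140,60),(30,255,255)); n,l,st,ce=cv2.connectedComponentsWithStats(m)
for k in range(1,n):
    if st[k,4]>500: print(st[k],ce[k].round())
# expected outline of an upright, centred weight
P=[]
for zz,r in((.085,.022),(.115,.022),(.127,.010),(.143,.010)):
    for t in np.linspace(0,6.28,90): P.append(np.array(proj(c,np.r_[p[0]+r*np.cos(t),p[1]+r*np.sin(t),zz]))/.7)
P=np.array(P); print('expected bbox',P.min(0).round(),P.max(0).round(), np.array(proj(c,np.r_[p[:2],.143]))/.7)
# knob colour scan
g=i.astype(np.float32).sum(2)
t=snapshot('top'); s=snapshot('scene'); cv2.imwrite('pics/top1.png',t); cv2.imwrite('pics/scene1.png',s)
T=cam('top'); t0=cv2.imread('pics/top0.png')
print('jar diff',cv2.absdiff(t,t0)[118:150,168:196].mean())
```

```text
39.25 [ 0.5777 -0.2669  0.2062] 0.5234306410961724 [-0.3 -0.2 -0.3]
[ 348  154   90   91 6337] [392. 199.]
expected bbox [352. 150.] [444. 244.] [397.61518669 206.13752664]
jar diff 9.08891369047619
```

Run:
```python
from h import *
i=cv2.imread('pics/w19.png').astype(int)
for v in (135,262,): print(v,[(u,i[v,u].sum()) for u in range(340,460,3)])
c=load('w19'); a=np.radians(169.8); tx=np.array([np.cos(a),np.sin(a)]); p=np.array([.5195,-.2556])
for s in(.035,-.035): print('caul row',np.array(proj(c,[*(p+s*tx),.085]))/.7)
v=200; print(v,[(u,i[v,u].tolist()) for u in range(338,452,5)])
t0=cv2.imread('pics/top0.png',0).astype(np.float32);t1=cv2.imread('pics/top1.png',0).astype(np.float32)
for n,y,x in(('jar',118,168),('cork',270,25),('mat corner',225,250)): print(n,cv2.phaseCorrelate(t0[y:y+32,x:x+32],t1[y:y+32,x:x+32]),abs(t0-t1)[y:y+32,x:x+32].mean(),(t0-t1)[y:y+32,x:x+32].mean())
cv2.setRNGSeed(0); r,_=cv2.threshold(t0[110:160,155:205],60,255,1),0
for t in(t0,t1): q=np.argwhere(t[112:148,165:200]<45); print('dark cap centroid',q.mean(0),len(q))
```

```text
135 [(340, np.int64(311)), (343, np.int64(311)), (346, np.int64(312)), (349, np.int64(312)), (352, np.int64(314)), (355, np.int64(327)), (358, np.int64(333)), (361, np.int64(330)), (364, np.int64(332)), (367, np.int64(442)), (370, np.int64(580)), (373, np.int64(582)), (376, np.int64(573)), (379, np.int64(568)), (382, np.int64(561)), (385, np.int64(555)), (388, np.int64(548)), (391, np.int64(549)), (394, np.int64(553)), (397, np.int64(558)), (400, np.int64(556)), (403, np.int64(554)), (406, np.int64(550)), (409, np.int64(551)), (412, np.int64(558)), (415, np.int64(557)), (418, np.int64(555)), (421, np.int64(555)), (424, np.int64(554)), (427, np.int64(552)), (430, np.int64(536)), (433, np.int64(534)), (436, np.int64(532)), (439, np.int64(532)), (442, np.int64(534)), (445, np.int64(533)), (448, np.int64(533)), (451, np.int64(533)), (454, np.int64(533)), (457, np.int64(532))]
262 [(340, np.int64(472)), (343, np.int64(427)), (346, np.int64(349)), (349, np.int64(372)), (352, np.int64(427)), (355, np.int64(425)), (358, np.int64(421)), (361, np.int64(351)), (364, np.int64(347)), (367, np.int
[... 949 characters left out ...]
(383, [71, 150, 191]), (388, [72, 151, 192]), (393, [71, 151, 192]), (398, [73, 153, 195]), (403, [74, 156, 198]), (408, [73, 155, 198]), (413, [73, 152, 192]), (418, [74, 155, 197]), (423, [73, 153, 195]), (428, [72, 151, 193]), (433, [72, 152, 194]), (438, [99, 160, 205]), (443, [112, 158, 203]), (448, [112, 158, 204])]
jar ((-0.022651864354653384, 0.01873998046876757), 0.9694079691544175) 9.341797 -9.341797
cork ((-0.01621331763415057, -0.05793212389034608), 0.9947344083338976) 14.280273 -14.280273
mat corner ((-0.07710348144523849, 0.018978860753694704), 0.9657334147486836) 13.431641 -13.431641
dark cap centroid [19.58024691 15.89711934] 243
dark cap centroid [22.59183673 19.91836735] 49
```

Weight is upright, but its body centre (u≈391.5) sits about 3 mm off the caul centreline (u≈398). The jar is unmoved. I'll re-grip it aligned and shift it.

Call:
arm_command --steps '[{"x":40,"y":-3,"z":0,"turn":0},{"x":60,"y":-3,"z":10,"turn":0},{"x":60,"y":-3,"z":35,"turn":0},{"x":60,"y":-3,"z":60,"turn":0},{"x":60,"y":-3,"z":72,"turn":0},{"x":60,"y":-3,"z":75,"turn":0},{"x":60,"y":-3,"z":75,"turn":0},{"x":60,"y":-3,"z":75,"turn":0},{"x":60,"y":-3,"z":75,"turn":0}]'

```text
time_s: 40.15
tool_pos: [0.5183, -0.2598, 0.1322]
orientation: [0.089, 0.996, -0.0, 0.001]
wrist_force: [-0.5, 0.1, 0.3]
opening: 0.527
grip_force: 0.0
```

Call:
arm_command --steps '[{"x":0,"y":0,"z":0,"turn":0},{"x":0,"y":0,"z":0,"turn":0},{"x":0,"y":0,"z":0,"turn":0},{"x":0,"y":0,"z":0,"turn":0},{"x":0,"y":0,"z":0,"turn":0},{"x":0,"y":0,"z":0,"turn":0},{"x":0,"y":0,"z":-1.5,"turn":0},{"x":0,"y":0,"z":-3.5,"turn":0},{"x":0,"y":0,"z":-3.5,"turn":0}]' --jaw 12 --squeeze 40

```text
time_s: 40.9
tool_pos: [0.517, -0.2591, 0.1341]
orientation: [0.089, 0.996, 0.0, -0.001]
wrist_force: [-1.1, -0.9, -4.8]
opening: 0.212
grip_force: 39.1
```

Run:
```python
from h import *
look('w20'); c=load('w20'); i=cv2.imread('pics/w20.png').astype(int)
p=state()['tool_pos'];print(np.array(proj(c,p+[0,0,-.016]))/.7)
for v in(345,355,365): print(v,[(u,i[v,u].tolist()) for u in list(range(326,352,2))+list(range(440,464,2))])
```

```text
40.9 [ 0.517  -0.2591  0.1341] 0.2119238495861123 [-1.1 -0.9 -4.8]
[396.58927275 385.73770981]
345 [(326, [69, 98, 126]), (328, [69, 97, 126]), (330, [69, 98, 125]), (332, [69, 98, 126]), (334, [69, 97, 125]), (336, [70, 98, 125]), (338, [69, 98, 126]), (340, [68, 97, 125]), (342, [68, 97, 125]), (344, [69, 98, 125]), (346, [70, 98, 125]), (348, [60, 89, 115]), (350, [39, 73, 93]), (440, [46, 96, 123]), (442, [46, 97, 125]), (444, [48, 100, 128]), (446, [49, 102, 130]), (448, [72, 122, 156]), (450, [102, 148, 192]), (452, [110, 156, 200]), (454, [110, 155, 200]), (456, [110, 155, 200]), (458, [109, 155, 200]), (460, [109, 155, 199]), (462, [109, 155, 199])]
355 [(326, [72, 102, 131]), (328, [71, 101, 130]), (330, [72, 101, 130]), (332, [71, 101, 130]), (334, [71, 101, 130]), (336, [72, 101, 129]), (338, [72, 101, 130]), (340, [72, 101, 130]), (342, [71, 101, 129]), (344, [71, 101, 128]), (346, [55, 87, 111]), (348, [36, 70, 90]), (350, [38, 79, 102]), (440, [73, 153, 195]), (442, [73, 153, 196]), (444, [70, 147, 187]), (446, [55, 116, 148]), (448, [49, 102, 130]), (450, [64, 113, 146]), (452, [103, 150, 193]), (454, [112, 159, 204]), (456, [112, 159, 204]), (458, [112, 159, 205]), (460, [112, 159, 204]), (462, [112, 159, 204])]
365 [(326, [71, 101, 129]), (328, [70, 101, 129]), (330, [71, 101, 129]), (332, [71, 101, 129]), (334, [71, 101, 129]), (336, [72, 102, 129]), (338, [72, 101, 129]), (340, [70, 101, 129]), (342, [68, 98, 125]), (344, [56, 97, 123]), (346, [65, 137, 174]), (348, [75, 155, 198]), (350, [74, 156, 198]), (440, [74, 153, 196]), (442, [73, 152, 194]), (444, [73, 152, 194]), (446, [72, 152, 194]), (448, [74, 156, 198]), (450, [72, 154, 197]), (452, [70, 136, 174]), (454, [99, 150, 193]), (456, [116, 165, 211]), (458, [116, 165, 212]), (460, [117, 165, 212]), (462, [118, 166, 213])]
```

Call:
arm_command --steps '[{"x":0.4,"y":1.5,"z":-0.5,"turn":0},{"x":0.7,"y":2.9,"z":-0.5,"turn":0},{"x":0.7,"y":2.9,"z":0,"turn":0},{"x":0.7,"y":2.9,"z":0.7,"turn":0},{"x":0.7,"y":2.9,"z":1.2,"turn":0},{"x":0.7,"y":2.9,"z":1.6,"turn":0},{"x":0.7,"y":2.9,"z":1.6,"turn":0},{"x":0.7,"y":2.9,"z":1.6,"turn":0}]'

```text
time_s: 41.62
tool_pos: [0.5173, -0.2564, 0.1328]
orientation: [0.089, 0.996, 0.0, -0.0]
wrist_force: [0.2, 0.3, -4.3]
opening: 0.211
grip_force: 39.2
```

Call:
arm_command --steps '[{"x":0,"y":0,"z":0.5,"turn":0},{"x":0,"y":0,"z":0.9,"turn":0},{"x":0,"y":0,"z":1.3,"turn":0},{"x":0,"y":0,"z":1.3,"turn":0}]'

```text
time_s: 41.95
tool_pos: [0.5175, -0.2564, 0.132]
orientation: [0.089, 0.996, 0.0, 0.0]
wrist_force: [-1.4, 1.3, 0.5]
opening: 0.214
grip_force: 39.6
```

Weight is down (load transferred). Release and check.

Call:
arm_command --steps '[{"x":0,"y":0,"z":0.2,"turn":0},{"x":0,"y":0,"z":0.2,"turn":0},{"x":0,"y":0,"z":0.2,"turn":0},{"x":0,"y":0,"z":0.2,"turn":0},{"x":0,"y":0,"z":-5,"turn":0},{"x":0,"y":0,"z":-25,"turn":0},{"x":0,"y":0,"z":-60,"turn":0},{"x":-40,"y":0,"z":-75,"turn":0},{"x":-60,"y":0,"z":-75,"turn":0},{"x":-60,"y":0,"z":-75,"turn":0},{"x":-60,"y":0,"z":-75,"turn":0}]' --jaw 45

```text
time_s: 42.87
tool_pos: [0.577, -0.2668, 0.2068]
orientation: [0.088, 0.996, -0.0, 0.0]
wrist_force: [-0.1, -0.1, -0.2]
opening: 0.525
grip_force: 0.0
```

Run:
```python
from h import *
look('w21'); c=load('w21'); i=cv2.imread('pics/w21.png'); h=cv2.cvtColor(i,cv2.COLOR_BGR2HSV)
a=np.radians(169.8); tx=np.array([np.cos(a),np.sin(a)]); ty=np.array([np.sin(a),-np.cos(a)]); p=np.array([.5195,-.2556])
m=cv2.inRange(h,(15,140,60),(30,255,255)); n,l,st,ce=cv2.connectedComponentsWithStats(m)
for k in range(1,n):
    if st[k,4]>500: print(st[k])
v=200; j=i.astype(int); print([(u,j[v,u].tolist()) for u in list(range(342,360,2))+list(range(436,456,2))])
for v in(135,262): print(v,[(u,j[v,u].sum()) for u in list(range(360,376,2))+list(range(422,440,2))])
P=[]
for zz,r in((.085,.022),(.115,.022),(.127,.010),(.143,.010)):
    for t in np.linspace(0,6.28,90): P.append(np.array(proj(c,np.r_[p[0]+r*np.cos(t),p[1]+r*np.sin(t),zz]))/.7)
P=np.array(P); print('expected bbox',P.min(0).round(),P.max(0).round())
g=i.astype(np.float32).sum(2)
def samp(s,t,z):
    uu,vv=np.array(proj(c,[*(p+s*tx/1e3+t*ty/1e3),z]))/.7; return int(cv2.getRectSubPix(g,(1,1),(uu,vv))[0,0])
print('caul',[(s,samp(s,0,.085)) for s in range(38,50)],[(s,samp(s,0,.085)) for s in range(-50,-37)])
```

```text
42.8667 [ 0.577  -0.2668  0.2068] 0.5252651045016847 [-0.1 -0.1 -0.2]
[ 354  153   90   91 6315]
[(342, [70, 99, 128]), (344, [71, 100, 128]), (346, [71, 99, 127]), (348, [69, 99, 127]), (350, [70, 99, 128]), (352, [64, 95, 122]), (354, [49, 92, 117]), (356, [42, 91, 116]), (358, [42, 90, 116]), (436, [72, 150, 192]), (438, [72, 151, 193]), (440, [73, 153, 195]), (442, [79, 157, 201]), (444, [102, 160, 205]), (446, [113, 159, 204]), (448, [113, 160, 204]), (450, [113, 160, 205]), (452, [113, 160, 205]), (454, [113, 159, 204])]
135 [(360, np.int64(335)), (362, np.int64(335)), (364, np.int64(335)), (366, np.int64(361)), (368, np.int64(499)), (370, np.int64(577)), (372, np.int64(582)), (374, np.int64(579)), (422, np.int64(555)), (424, np.int64(554)), (426, np.int64(554)), (428, np.int64(546)), (430, np.int64(536)), (432, np.int64(534)), (434, np.int64(533)), (436, np.int64(530)), (438, np.int64(533))]
262 [(360, np.int64(411)), (362, np.int64(332)), (364, np.int64(319)), (366, np.int64(344)), (368, np.int64(357)), (370, np.int64(457)), (372, np.int64(580)), (374, np.int64(591)), (422, np.int64(554)), (424, np.int64(556)), (426, np.int64(541)), (428, np.int64(512)), (430, np.int64(509)), (432, np.int64(509)), (434, np.int64(510)), (436, np.int64(510)), (438, np.int64(501))]
expected bbox [353. 152.] [444. 246.]
caul [(38, 551), (39, 552), (40, 553), (41, 525), (42, 363), (43, 208), (44, 179), (45, 238), (46, 333), (47, 256), (48, 358), (49, 482)] [(-50, 491), (-49, 494), (-48, 489), (-47, 479), (-46, 476), (-45, 479), (-44, 483), (-43, 497), (-42, 528), (-41, 556), (-40, 564), (-39, 567), (-38, 566)]
```

```bash
python3 -c "
from h import *
print(close_job())"
```

```text
the job is handed in; nothing more can be done
None
```

The dry glue-up is set and handed in at about 43 s of the 125 s: ring and plug are in the soundhole, and bridge, caul and weight are stacked in the frame, each within about 1–1.5 mm of centre by camera. The jar is unmoved and everything is released; no result came back on hand-in.

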